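# Unload a cured test bar from the pressing jig and reload it

### The job

The black test bar in the pressing jig has finished curing: take the weight and then the pressing plate off and set both down flat on the green mat, and lay the black bar in the blue tray. Lay the fresh white bar flat in the lane this has freed, so that the plate will sit level again, leave the cream bar curing in its lane, then put the plate back down over the two pins onto both bars and stand the weight back on it over the lug. Set the plate and weight down rather than dropping them, and leave the marker and the caliper alone.

Things in the scene. Friction and masses are not known exactly. Their poses are not given: they have to be found in the camera images.
- weight: Brass knob weight, about 0.65 kg: cylinder 58 mm across, 36 mm high, with a round grip knob 24 mm across and 21 mm high on top (57 mm in all). A hole 37 mm across, 25 mm deep in its underside goes over the plate's lug with 5 mm play or more. Starts on the pressing plate. Origin: centre of its underside, z up.
- pressing_plate: Steel cross-shaped pressing plate, 10 mm thick, about 0.3 kg: body 84 mm (x) by 60 mm (y), tongues 30 mm wide out to y = +-56 mm with 14 mm holes at y = +-42 mm. Black lug on top, 14 (x) by 22 (y) by 22 mm high: grasp across x. Starts on the jig's pins on both bars, origin 20 mm above the jig's. Origin: centre of underside; same turned half round.
- black_bar: Black test bar (flat dumbbell specimen), 115 mm long (its y), 8 mm thick, 20 mm wide at the tabs, about 10 mm at the waist: grasp it there. The cured one; starts in one of the jig's lanes under the plate, its ends showing. Origin: centre of the underside, z up; same when turned half round.
- cream_bar: Cream test bar, same shape and frame as the black one; starts in the other lane of the jig and stays there.
- white_bar: White test bar, same shape and frame as the black one; the fresh one, starts lying alone on the worktop.
- curing_jig: Fixed pressing jig, base 104 (x) by 145 (y) by 10 mm. Two lanes along y at x = +26 and -26 mm: orange pads, a bar's underside lies 12 mm above the origin. Dark stops, tops at 16 mm, leave a bar 7 mm play at its sides (near its ends) and ends. Two steel pins 10 mm thick at x = 0, y = +-42 mm, full to 31 mm, tapering to 4 mm at 38 mm up. Origin: centre of underside.
- mat: Green flat mat, fixed, 120 mm (its x) by 170 mm (its y), 2 mm thick; side area for weight and plate, which fit side by side along y (weight about y = -50 mm, plate about y = +38 mm with its tongues along the mat's x). Origin: centre of the underside.
- tray: Blue shallow open tray, fixed, 64 mm (its x) by 140 mm (its y) by 10 mm high outside, walls and floor 3 mm, side walls cut away in the middle 56 mm for the fingers; a bar fits in flat along y. Origin: centre of the underside, on the worktop.
- marker: White marker pen with black parts, 135 mm long, 16 mm thick, lying on the worktop near its front edge before the stirrer. Bystander: leave alone. Origin: centre of the underside.
- caliper: Digital caliper, 215 mm long, lying on the base of the testing machine (0.146 m above the worktop). Bystander: leave alone. Origin: centre of the underside.

How it is judged:
By the outcome, as a careful person would: the job done as asked, in the order asked, and still so for the second after the job is handed in, with the robot touching nothing.
It also fails if it takes over 133 s, if anything falls off the work surface, if the arm or the gripper's body presses on something with over 40 N, if the wrist force passes 120 N, or if a joint passes its speed limit or range.

### The arm

A 6-joint arm with a two-finger parallel gripper is mounted at the origin on a cart in front of the work surface, level with it; the furniture and walls round the work are solid. World frame = base frame: x ahead of the robot, y to its left, z up, the work surface at z = 0. Lengths are in mm, angles in rad, forces in N, time in s.
With the tool pointing down it reaches from about 275 to 750 mm from the base axis. Payload 10.2 kg.
Tool frame: the origin (TCP) lies midway between the tips of the shut fingers; the grasp point (between the pads) lies 19 mm behind it; z points along the fingers, y is the line along which they close (so a half turn about z gives the same grasp; the last joint's range is limited). The gripper opens to 85 mm and grips with 20 to 120 N. Pads are 22 mm wide; open, the fingers measure 114 mm over their backs; the gripper's body (76 mm by 85 mm) begins 54 mm behind the grasp point. The pads swing forward as they close: fully open they stand 13 mm farther back than shut.
Start: joints at [1.01, 0.313, 1.498, -0, 1.331, -0.223], TCP at [174.004, 495.332, 231.294] pointing down, gripper open.
Joint ranges: [-2.94, 2.94], [-0.97, 2.17], [0.19, 2.56], [-1.23, 4.37], [0.02, 3.11], [-2.88, 2.88]. Speed limits (rad/s): [2.39, 2.39, 3.01, 3.14, 3.14, 3.14].

### API

Orientations are given as a unit quaternion [w, x, y, z].
In Python, from rig import sense, capture, finish_job, find_in, place_of gives the robot as it stands. The module is installed in compiled form; this text tells all that it offers.
- The arm moves only by the shell command python3 -m jog 'ROWS' [FORCE]. ROWS is JSON, a list of rows, each an object of numbers: "tx", "ty", "tz": the shift along the tool's x, y, z in mm; "ax", "ay", "az": the turn, a rotation vector about the tool's x, y, z in rad; "jaw": the closure, from -1 (fully open) to 1 (shut), so that 0 is half open. In form: [{"tx": .., "ty": .., "tz": .., "ax": .., "ay": .., "az": .., "jaw": ..}, ...]. A call has 1 to 5 rows; each row shifts and turns the commanded pose from where the row before left it, along the tool's axes as they then stand; what a row does not reach is not made up. A row lasts 1/8 s, in which the tool goes at most 62.5 mm and 10.7 degrees, less where a joint would pass 70% of its speed; a pose out of reach is approached as far as the arm can. A call with a gripper value outside its range is refused whole. The fingers move at their own pace and stop on an object; FORCE is the grip in N (left out, the last holds). Time passes only in rows, so rows that do not move let the fingers close. It gives the time, the measured TCP pose, the force, the opening and the grip force at its end, in the units of the state.
- sense(): the state, without advancing time (a new reading comes with each control period).
- capture(name): name is "side" or "top" or "wrist"; returns a dict with "color" (480x640x3 uint8, red, green, blue), "depth" (480x640 float32, mm along the optical axis (not along the pixel's ray), 0 where there is no reading), "fx", "fy", "cx", "cy" (pixels), "camera_from_world" (4x4, takes a point from world to camera coordinates); the wrist camera has in their place "mount" (4x4, takes a point from camera to tool coordinates, whose origin is the TCP and whose axes are the flange's). Camera axes: x right, y up, looking along -z (the intrinsics and any distortion apply to the point x, -y, -z); pixel columns grow to the right and rows downward; lengths in mm; the calibration is good to about 2 mm. A picture is of the moment at which its call begins: read the wrist's pose just before it.
- finish_job(): hands the job in; it is judged then, once.
Trained networks look in the newest picture that a camera, given by its name, has taken for a name from the list of things; names that differ only in an ending like _2 or _b are one class to them, and where a whole thing is asked for, a point or a joint stands for the part that bears it (a point fixed in the world has none). Each returns a list of dicts, best first, with "conf" (0 to 1); they miss things now and then, are a little off and sometimes report something else, mostly with a low value. They report only what shows in the picture. A call takes as long as a camera call.
- find_in(query, camera): "centre" ([column, row] in pixels, amid what is visible of it).
- place_of(query, camera): "centre" ([column, row] in pixels: a listed point, or the origin of a listed thing).
The state is a dict: "time_s": time; "joints": joint angles; "dq": joint speeds; "tau": joint torques, N m; "eef_pos": TCP position; "ee_rot": TCP orientation; "force": force on the tool from outside, world axes, zero at the start; "wrist_torque": the same for the moment, N m; "grip_width": opening from 0.0 (shut) to 1.0 (fully open); "grip_force": force on a finger pad.
Only numpy, scipy, OpenCV 4.12 (cv2) and the standard library are available. Lean on these libraries where they do the work, as an engineer would, in place of code of your own. Each camera call takes 0.05 s, during which the arm holds its last target. There are 200 camera calls.

## Working session

There is one attempt and no reset: what is moved stays moved. The work goes in short steps, Python scripts to look and compute and a shell command to move; the robot and the scene stay as the last step left them, time stands still between calls to the robot, and variables do not carry over. Pictures are saved under pics/ and viewed, at most 14 in all, crops included, and the job is handed in when it is done.

```bash
mkdir -p pics; cat > h.py <<'E'
import numpy as np, cv2
from rig import sense, capture, find_in, place_of
from scipy.spatial.transform import Rotation as R
def toolT(s):
    T=np.eye(4); q=s["ee_rot"]; T[:3,:3]=R.from_quat([q[1],q[2],q[3],q[0]]).as_matrix(); T[:3,3]=s["eef_pos"]; return T
def cap(n):
    s=sense(); c=capture(n)
    c["wfc"]=toolT(s)@np.array(c["mount"]) if "mount" in c else np.linalg.inv(np.array(c["camera_from_world"]))
    return c
def ray(c,u,v):
    d=np.array([(u-c["cx"])/c["fx"],-(v-c["cy"])/c["fy"],-1.0])
    return c["wfc"][:3,3], c["wfc"][:3,:3]@d
def at_z(c,uv,z):
    o,d=ray(c,*uv); return o+d*(z-o[2])/d[2]
def at_d(c,uv):
    u,v=int(round(uv[0])),int(round(uv[1])); p=c["depth"][max(v-2,0):v+3,max(u-2,0):u+3]; p=p[p>0]
    if not len(p): return None
    o,d=ray(c,*uv); return o+d*np.median(p)
def cloud(c):
    v,u=np.mgrid[:480,:640]; D=c["depth"]
    d=np.stack([(u-c["cx"])/c["fx"],-(v-c["cy"])/c["fy"],-np.ones_like(D)],-1)*D[...,None]
    P=d@c["wfc"][:3,:3].T+c["wfc"][:3,3]; P[D<=0]=np.nan; return P
def save(c,n,box=None,k=1):
    im=c["color"][...,::-1]
    if box: x0,y0,x1,y1=box; im=im[y0:y1,x0:x1]
    im=cv2.resize(im,None,fx=k,fy=k); cv2.imwrite("pics/"+n,im)
E
python3 - <<'E'
from h import *
np.set_printoptions(precision=1,suppress=True)
s=sense(); print(s["time_s"],s["grip_width"],s["ee_rot"])
for n in ["top","side"]:
    c=cap(n); save(c,n+"1.png"); print(n,[k for k in c], c["wfc"][:3,3])
    for q in ["weight","pressing_plate","black_bar","cream_bar","white_bar","curing_jig","mat","tray","marker"]:
        r=place_of(q,n)[:2]
        print(q,[(round(x["conf"],2),np.array(x["centre"]),at_d(c,x["centre"]),at_z(c,x["centre"],0)) for x in r])
E
```

```text
0.0 0.9980871686522269 [-0.   0.2  1.  -0. ]
top ['color', 'depth', 'fx', 'fy', 'cx', 'cy', 'camera_from_world', 'wfc'] [ 362.5 -297.8 1039.3]
weight []
pressing_plate [(0.87, array([264.9, 223.5]), array([ 514.2, -182. ,   69.4]), array([ 525. , -173.7,    0. ])), (0.48, array([267.2, 284.3]), array([ 401.3, -183.2,    7.7]), array([ 401.6, -182.3,    0. ]))]
black_bar []
cream_bar []
white_bar [(0.63, array([265.3, 284.7]), array([ 400.4, -179.4,    7.8]), array([ 400.7, -178.5,    0. ]))]
curing_jig []
mat [(0.78, array([361.5, 223.2]), array([ 528.7, -370.3,    1.7]), array([ 528.9, -370.5,    0. ]))]
tray [(0.97, array([370.6, 284.2]), array([ 405.5, -389.3,    3.1]), array([ 405.7, -389.6,    0. ]))]
marker [(0.62, array([179., 284.]), array([398.3,  -8.6,  14.6]), array([398.8,  -4.4,   0. ]))]
side ['color', 'depth', 'fx', 'fy', 'cx', 'cy', 'camera_from_world', 'wfc'] [300.8 646.1 709.8]
weight [(0.63, array([295.1, 305.1]), array([ 517.6, -152.7,   50.6]), array([ 534.2, -213.9,    0. ])), (0.56, array([280.1, 309.5]), array([ 547.1, -157.4,   31.9]), array([ 558.7, -195.2, 
[... 445 characters left out ...]
), (0.33, array([296.8, 314. ]), array([ 514.7, -151.7,   31.6]), array([ 524.6, -188.9,    0. ]))]
curing_jig [(0.75, array([297.7, 316.1]), array([ 512.3, -148.6,   29.7]), array([ 521.5, -183.3,    0. ]))]
mat [(0.87, array([318.6, 258.2]), array([ 523.8, -376.8,    1.8]), array([ 524.4, -379.4,    0. ])), (0.57, array([350.8, 399.3]), array([388.8,  10.6,  15.5]), array([390.8,  -3.6,   0. ]))]
tray [(0.75, array([379.1, 265.4]), array([ 393.7, -373.7,    4.3]), array([ 394.3, -379.9,    0. ])), (0.55, array([309.3, 312.6]), array([ 494. , -161.5,   30.5]), array([ 502.7, -197.8,    0. ]))]
marker [(0.67, array([347.9, 399.2]), array([393.2,  11.2,  15.4]), array([395.3,  -2.9,   0. ]))]
```

View pics/top1.png

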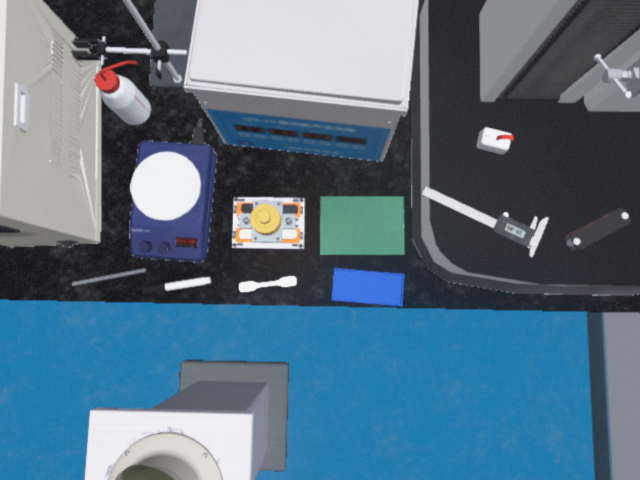

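View pics/side1.png

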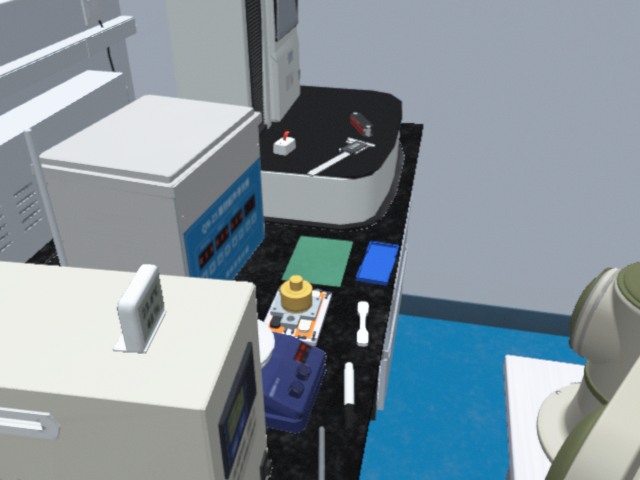

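The top view shows the jig with plate and weight at about (265,222), white bar (268,284), mat (362,224), tray (368,287), machine base edge near column 415 and oven front near row 150. The side view agrees, with the black end at the far lane (282,309) and the cream one near (310,314).

```bash
python3 - <<'E'
from h import *
np.set_printoptions(precision=1,suppress=True)
c=cap("top"); P=cloud(c)
for r in (200,225,250): print("machine row",r,[P[r,k] for k in range(404,426,4)])
for k in (240,270,360): print("oven col",k,[P[r,k] for r in range(80,176,12)])
for q in (60,90,100): print("left",q,[P[r,q] for r in (215,235,245)])
print("hot",P[200,170],P[250,200]); im=c["color"].astype(int)
def rect(m,n):
    m=cv2.morphologyEx(m.astype(np.uint8),cv2.MORPH_OPEN,np.ones((2,2)))
    k=cv2.connectedComponentsWithStats(m); i=1+np.argmax(k[2][1:,4]); Q=P[k[1]==i][:,:2]; Q=Q[~np.isnan(Q).any(1)]
    print(n,k[2][i],cv2.minAreaRect(Q.astype(np.float32)))
R_,G,B=im[...,0],im[...,1],im[...,2]
reg=np.zeros(R_.shape,bool); reg[185:310,300:410]=1
rect(reg&(G>R_+25)&(G>B+10),"mat"); rect(reg&(B>R_+60)&(B>G+60),"tray")
reg[:]=0; reg[270:300,232:305]=1; rect(reg&(R_>170)&(G>170),"white")
w=cap("wrist"); print(np.array(w["mount"]),w["fx"],w["cx"],w["cy"]); print(toolT(sense()))
E
```

```text
machine row 200 [array([ 578. , -456.5,    1.9]), array([ 578.6, -465. ,   -0.3]), array([ 573.6, -469. ,   24.4]), array([ 573.5, -476.8,   25.7]), array([ 573.7, -484.8,   25.2]), array([ 566.3, -485.8,   61.4])]
machine row 225 [array([ 526.6, -456.5,    0.8]), array([ 527.1, -465. ,   -1.5]), array([ 523.7, -469.3,   20.9]), array([ 523. , -476.3,   26.2]), array([ 523.1, -484.2,   26.3]), array([ 518.2, -486. ,   58.1])]
machine row 250 [array([ 475.9, -456.8,   -1.9]), array([ 476. , -464.8,   -1.5]), array([ 476.3, -473.1,   -2.9]), array([ 476.4, -481. ,   -2.4]), array([ 473.4, -483.8,   26.2]), array([ 473.5, -491.6,   26.6])]
oven col 240 [array([ 689.8, -167.4,  315.2]), array([ 677.6, -165.4,  300.1]), array([ 681.4, -156.1,  243.7]), array([ 678.8, -148.6,  196.9]), array([ 680.4, -138. ,  131.7]), array([ 681.2, -126.2,   59.3]), array([ 675.4, -116.4,   -2.4]), array([ 649.1, -117.8,   -0.4])]
oven col 270 [array([ 690.9, -211.7,  313.9]), array([ 677.4, -210.9,  302. ]), array([ 676.2, -206.3,  258.2]), array([ 674.4, -201.4,  210.3]), array([ 674. , -195.3,  152. ])
[... 697 characters left out ...]
63.5 -55.2  48.1]
mat [ 321  197   85   59 4965] ((523.7844848632812, -373.50885009765625), (120.34049224853516, 170.75799560546875), 1.0882997512817383)
tray [ 333  269   73   39 2340] ((398.6763916015625, -385.8487243652344), (142.34962463378906, 65.45494842529297), 86.0659408569336)
white [240 277  58  16 451] ((401.00390625, -185.5723419189453), (19.977039337158203, 114.82421112060547), 8.1558837890625)
[[  -0.     1.     0.3   77.6]
 [   1.     0.    -0.     0.5]
 [  -0.     0.3   -1.  -142.6]
 [   0.     0.     0.     1. ]] 399.8433444068742 318.80090592556036 237.53289734968914
[[ -0.9   0.3   0.  174. ]
 [  0.3   0.9   0.  495.3]
 [ -0.    0.   -1.  231.3]
 [  0.    0.    0.    1. ]]
```

```bash
python3 -m jog '[{"az":0.176,"jaw":0},{"az":0.176,"jaw":0},{"az":0.176,"jaw":0},{"az":0.176,"jaw":0},{"az":0.176,"jaw":0}]' 40 >/dev/null
python3 -m jog '[{"az":0.176,"jaw":0},{"az":0.177,"jaw":0},{"tx":-50,"ty":19,"jaw":0},{"tx":-50,"ty":19,"jaw":0},{"tx":-50,"ty":19,"jaw":0}]'
python3 -m jog '[{"tx":-50,"ty":19,"jaw":0},{"tx":-50,"ty":19,"jaw":0},{"tx":-50,"ty":19,"jaw":0},{"tx":-50,"ty":19,"jaw":0},{"tx":-50,"ty":19,"jaw":0}]' >/dev/null
python3 -m jog '[{"tx":-50,"ty":19,"jaw":0},{"tx":-50,"ty":19,"jaw":0},{"tx":-50,"ty":19,"jaw":0},{"tx":-50,"ty":19,"jaw":0}]'
```

```text
schema error: expected keys tx, ty, tz, ax, ay, az, jaw
schema error: expected keys tx, ty, tz, ax, ay, az, jaw
schema error: expected keys tx, ty, tz, ax, ay, az, jaw
schema error: expected keys tx, ty, tz, ax, ay, az, jaw
```

```bash
python3 -m jog '[{"tx":0,"ty":0,"tz":0,"ax":0,"ay":0,"az":0.176,"jaw":0},{"tx":0,"ty":0,"tz":0,"ax":0,"ay":0,"az":0.176,"jaw":0},{"tx":0,"ty":0,"tz":0,"ax":0,"ay":0,"az":0.176,"jaw":0},{"tx":0,"ty":0,"tz":0,"ax":0,"ay":0,"az":0.176,"jaw":0},{"tx":0,"ty":0,"tz":0,"ax":0,"ay":0,"az":0.176,"jaw":0}]' 40
python3 -m jog '[{"tx":0,"ty":0,"tz":0,"ax":0,"ay":0,"az":0.176,"jaw":0},{"tx":0,"ty":0,"tz":0,"ax":0,"ay":0,"az":0.177,"jaw":0},{"tx":-50,"ty":19,"tz":0,"ax":0,"ay":0,"az":0,"jaw":0},{"tx":-50,"ty":19,"tz":0,"ax":0,"ay":0,"az":0,"jaw":0},{"tx":-50,"ty":19,"tz":0,"ax":0,"ay":0,"az":0,"jaw":0}]'
```

```text
time_s: 1.72
eef_pos: [174.0, 495.3, 231.3]
ee_rot: [-0.0, 0.574, 0.819, 0.0]
force: [-0.4, 0.5, -1.1]
grip_width: 0.5
grip_force: 0.0
time_s: 2.35
eef_pos: [231.3, 343.8, 231.3]
ee_rot: [0.0, 0.707, 0.707, 0.0]
force: [1.1, 0.1, 0.0]
grip_width: 0.498
grip_force: 0.0
```

```bash
python3 -m jog '[{"tx":-47,"ty":25,"tz":0,"ax":0,"ay":0,"az":0,"jaw":0},{"tx":-47,"ty":25,"tz":0,"ax":0,"ay":0,"az":0,"jaw":0},{"tx":-47,"ty":25,"tz":0,"ax":0,"ay":0,"az":0,"jaw":0},{"tx":-47,"ty":25,"tz":0,"ax":0,"ay":0,"az":0,"jaw":0},{"tx":-47,"ty":25,"tz":0,"ax":0,"ay":0,"az":0,"jaw":0}]'
python3 -m jog '[{"tx":-47,"ty":25,"tz":0,"ax":0,"ay":0,"az":0,"jaw":0},{"tx":-47,"ty":25,"tz":0,"ax":0,"ay":0,"az":0,"jaw":0},{"tx":-47,"ty":25,"tz":0,"ax":0,"ay":0,"az":0,"jaw":0},{"tx":-47,"ty":25,"tz":0,"ax":0,"ay":0,"az":0,"jaw":0},{"tx":-47,"ty":25,"tz":0,"ax":0,"ay":0,"az":0,"jaw":0}]'
python3 -m jog '[{"tx":-44,"ty":29,"tz":0,"ax":0,"ay":0,"az":0,"jaw":0},{"tx":0,"ty":0,"tz":0,"ax":0,"ay":0,"az":0,"jaw":0}]'
python3 - <<'E'
from h import *
np.set_printoptions(precision=1,suppress=True)
c=cap("wrist"); save(c,"w1.png")
for q,z in [("weight",41),("pressing_plate",23),("black_bar",14),("cream_bar",14),("curing_jig",10)]:
    for x in place_of(q,"wrist")[:2]: print(q,round(x["conf"],2),np.array(x["centre"]),at_d(c,x["centre"]),at_z(c,x["centre"],z))
P=cloud(c); z=P[...,2]
for a,b in ((36,48),(50,64),(24,33)):
    m=(z>a)&(z<b)&(abs(P[...,0]-510)<80)&(abs(P[...,1]+180)<90); Q=P[m][:,:2].astype(np.float32)
    if len(Q)>30: print(a,b,len(Q),np.median(z[m]),Q.mean(0),cv2.minEnclosingCircle(Q),cv2.minAreaRect(Q))
E
```

```text
time_s: 2.98
eef_pos: [356.6, 108.7, 231.6]
ee_rot: [0.0, 0.707, 0.707, 0.0]
force: [1.1, 1.0, 0.1]
grip_width: 0.5
grip_force: 0.0
time_s: 3.6
eef_pos: [481.6, -126.4, 231.4]
ee_rot: [0.0, 0.707, 0.707, 0.0]
force: [0.4, 0.6, 0.0]
grip_width: 0.498
grip_force: 0.0
time_s: 3.85
eef_pos: [510.7, -171.1, 230.3]
ee_rot: [-0.0, 0.708, 0.706, -0.0]
force: [-0.4, 0.5, -0.3]
grip_width: 0.499
grip_force: 0.0
weight 0.92 [332.1 214. ] [ 522.  -169.3   75.5] [ 523.2 -178.2   41. ]
pressing_plate 0.36 [334.7 377.1] [ 528.6 -373.     2.1] [ 527.7 -357.1   23. ]
36 48 233 39.1307631963777 [ 523.1 -161.5] ((525.792236328125, -179.58914184570312), 44.06599044799805) ((521.2229614257812, -177.820068359375), (82.56459045410156, 47.534244537353516), 69.10702514648438)
50 64 215 58.299567674359025 [ 522.6 -157.2] ((525.8201293945312, -179.81484985351562), 29.02006721496582) ((523.9530639648438, -174.39511108398438), (57.40736389160156, 45.73591613769531), 19.366931915283203)
24 33 3819 29.93264171734114 [ 526.2 -170.2] ((527.2681274414062, -179.94895935058594), 57.371219635009766) ((526.7221069335938, -180.0723114013672), (84.1528549194336, 111.75520324707031), 0.025631854310631752)
```

View pics/w1.png

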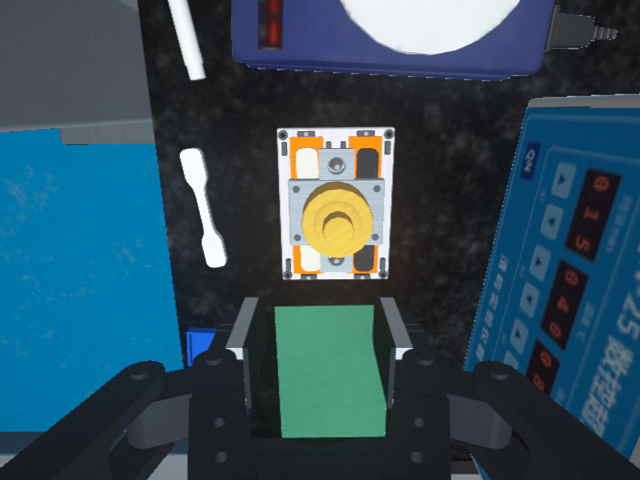

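The wrist view shows the jig at (337,204), weight (338,218), cream bar in the left (near) lane (307,163), black in the right (far) lane (367,163), and the white bar at (203,208).

```bash
python3 - <<'E'
from h import *
np.set_printoptions(precision=1,suppress=True)
c=cap("wrist"); P=cloud(c); z=P[...,2]
near=(abs(P[...,0]-527)<45)&(abs(P[...,1]+180)<45)
for a,b in ((63,69),(83,91)):
    m=(z>a)&(z<b)&near; Q=P[m][:,:2].astype(np.float32)
    print(a,b,len(Q),np.median(z[m]),Q.mean(0),cv2.minEnclosingCircle(Q))
# white bar
im=c["color"].astype(int); m=(im.min(2)>140)&(abs(P[...,0]-401)<40)&(abs(P[...,1]+185)<75); Q=P[m][:,:2].astype(np.float32)
print("white",np.median(z[m]),cv2.minAreaRect(Q))
# jig base top
m=(abs(z-10)<2.5)&(abs(P[...,0]-527)<60)&(abs(P[...,1]+180)<80); Q=P[m][:,:2].astype(np.float32)
print("jig",np.median(z[m]),cv2.minAreaRect(Q), Q.min(0),Q.max(0))
E
```

```text
63 69 2932 66.16592028175725 [ 525.8 -177.3] ((525.8645629882812, -179.95518493652344), 28.912378311157227)
83 91 733 86.84178847023207 [ 525.9 -179.2] ((526.0621948242188, -179.63143920898438), 11.884259223937988)
white 7.935087339087772 ((403.41461181640625, -184.29830932617188), (19.800321578979492, 117.88607025146484), 8.146272659301758)
jig 10.2684735597268 ((526.6309204101562, -180.12039184570312), (104.0360336303711, 144.75430297851562), 0.28762125968933105) [ 474.4 -252.7] [ 579.  -107.8]
```

```bash
python3 -m jog '[{"tx":-5,"ty":8,"tz":30,"ax":0,"ay":0,"az":0,"jaw":0},{"tx":-4,"ty":7,"tz":45,"ax":0,"ay":0,"az":0,"jaw":0},{"tx":0,"ty":0,"tz":40,"ax":0,"ay":0,"az":0,"jaw":0},{"tx":0,"ty":0,"tz":30,"ax":0,"ay":0,"az":0,"jaw":0},{"tx":0,"ty":0,"tz":0,"ax":0,"ay":0,"az":0,"jaw":0}]'
python3 -m jog '[{"tx":0,"ty":0,"tz":18,"ax":0,"ay":0,"az":0,"jaw":0},{"tx":0,"ty":0,"tz":0,"ax":0,"ay":0,"az":0,"jaw":0}]'
```

```text
time_s: 4.82
eef_pos: [524.1, -176.8, 85.0]
ee_rot: [-0.002, 0.707, 0.707, -0.0]
force: [0.3, -0.1, 0.4]
grip_width: 0.504
grip_force: 0.0
time_s: 5.08
eef_pos: [525.1, -177.5, 69.1]
ee_rot: [0.0, 0.707, 0.707, 0.0]
force: [-0.5, 0.2, 0.3]
grip_width: 0.498
grip_force: 0.0
```

```bash
python3 -m jog '[{"tx":-2,"ty":1,"tz":2,"ax":0,"ay":0,"az":0,"jaw":0},{"tx":0,"ty":0,"tz":0,"ax":0,"ay":0,"az":0,"jaw":1},{"tx":0,"ty":0,"tz":0,"ax":0,"ay":0,"az":0,"jaw":1},{"tx":0,"ty":0,"tz":0,"ax":0,"ay":0,"az":0,"jaw":1},{"tx":0,"ty":0,"tz":0,"ax":0,"ay":0,"az":0,"jaw":1}]' 70
python3 -m jog '[{"tx":0,"ty":0,"tz":-15,"ax":0,"ay":0,"az":0,"jaw":1},{"tx":0,"ty":0,"tz":-25,"ax":0,"ay":0,"az":0,"jaw":1},{"tx":0,"ty":0,"tz":0,"ax":0,"ay":0,"az":0,"jaw":1}]'
```

```text
time_s: 5.7
eef_pos: [526.0, -180.0, 67.3]
ee_rot: [0.0, 0.707, 0.707, -0.0]
force: [-3.0, -0.6, 5.6]
grip_width: 0.252
grip_force: 68.3
time_s: 6.08
eef_pos: [526.7, -180.0, 108.0]
ee_rot: [0.002, 0.707, 0.707, 0.0]
force: [-0.4, -0.5, -7.1]
grip_width: 0.253
grip_force: 69.9
```

```bash
python3 -m jog '[{"tx":-35,"ty":0,"tz":0,"ax":0,"ay":0,"az":0,"jaw":1},{"tx":-50,"ty":-1,"tz":0,"ax":0,"ay":0,"az":0,"jaw":1},{"tx":-50,"ty":-1,"tz":0,"ax":0,"ay":0,"az":0,"jaw":1},{"tx":-50,"ty":-1,"tz":0,"ax":0,"ay":0,"az":0,"jaw":1},{"tx":-35,"ty":0,"tz":0,"ax":0,"ay":0,"az":0,"jaw":1}]'
python3 -m jog '[{"tx":-18,"ty":0,"tz":0,"ax":0,"ay":0,"az":0,"jaw":1},{"tx":0,"ty":0,"tz":25,"ax":0,"ay":0,"az":0,"jaw":1},{"tx":0,"ty":0,"tz":25,"ax":0,"ay":0,"az":0,"jaw":1},{"tx":0,"ty":0,"tz":12,"ax":0,"ay":0,"az":0,"jaw":1},{"tx":0,"ty":0,"tz":0,"ax":0,"ay":0,"az":0,"jaw":1}]'
```

```text
time_s: 6.7
eef_pos: [522.1, -401.4, 104.6]
ee_rot: [-0.001, 0.708, 0.707, -0.0]
force: [0.3, 0.5, -7.8]
grip_width: 0.251
grip_force: 69.9
time_s: 7.32
eef_pos: [522.6, -417.2, 43.1]
ee_rot: [-0.001, 0.707, 0.707, 0.0]
force: [-0.1, -0.4, -7.3]
grip_width: 0.253
grip_force: 69.9
```

Set down slowly (39.3 expected), release, lift.

```bash
python3 -m jog '[{"tx":0,"ty":0,"tz":2,"ax":0,"ay":0,"az":0,"jaw":1},{"tx":0,"ty":0,"tz":1,"ax":0,"ay":0,"az":0,"jaw":1},{"tx":0,"ty":0,"tz":0,"ax":0,"ay":0,"az":0,"jaw":1}]'
```

```text
time_s: 7.7
eef_pos: [523.1, -417.8, 41.7]
ee_rot: [0.0, 0.707, 0.707, -0.0]
force: [0.2, -0.4, -7.6]
grip_width: 0.255
grip_force: 69.9
```

```bash
python3 -m jog '[{"tx":0,"ty":0,"tz":1.5,"ax":0,"ay":0,"az":0,"jaw":1},{"tx":0,"ty":0,"tz":0,"ax":0,"ay":0,"az":0,"jaw":1}]'; python3 -m jog '[{"tx":0,"ty":0,"tz":1,"ax":0,"ay":0,"az":0,"jaw":1},{"tx":0,"ty":0,"tz":0,"ax":0,"ay":0,"az":0,"jaw":1}]'
```

```text
time_s: 7.95
eef_pos: [523.0, -417.6, 39.7]
ee_rot: [-0.0, 0.707, 0.707, -0.0]
force: [-0.6, -0.1, -8.2]
grip_width: 0.247
grip_force: 69.9
time_s: 8.2
eef_pos: [523.0, -417.8, 39.5]
ee_rot: [0.0, 0.707, 0.707, -0.0]
force: [-3.6, 2.2, 0.8]
grip_width: 0.25
grip_force: 70.6
```

```bash
python3 -m jog '[{"tx":0,"ty":0,"tz":0,"ax":0,"ay":0,"az":0,"jaw":0},{"tx":0,"ty":0,"tz":0,"ax":0,"ay":0,"az":0,"jaw":0},{"tx":0,"ty":0,"tz":0,"ax":0,"ay":0,"az":0,"jaw":0},{"tx":0,"ty":0,"tz":-30,"ax":0,"ay":0,"az":0,"jaw":0},{"tx":0,"ty":0,"tz":-40,"ax":0,"ay":0,"az":0,"jaw":0}]'
python3 -m jog '[{"tx":48,"ty":1,"tz":0,"ax":0,"ay":0,"az":0,"jaw":0},{"tx":48,"ty":1,"tz":0,"ax":0,"ay":0,"az":0,"jaw":0},{"tx":48,"ty":1,"tz":0,"ax":0,"ay":0,"az":0,"jaw":0},{"tx":48,"ty":1,"tz":0,"ax":0,"ay":0,"az":0,"jaw":0},{"tx":46,"ty":0,"tz":0,"ax":0,"ay":0,"az":0,"jaw":0}]'
python3 -m jog '[{"tx":0,"ty":0,"tz":25,"ax":0,"ay":0,"az":0,"jaw":0.2},{"tx":0,"ty":0,"tz":25,"ax":0,"ay":0,"az":0,"jaw":0.2},{"tx":0,"ty":0,"tz":15,"ax":0,"ay":0,"az":0,"jaw":0.2},{"tx":0,"ty":0,"tz":0,"ax":0,"ay":0,"az":0,"jaw":0.2}]'
```

```text
time_s: 8.82
eef_pos: [522.7, -417.4, 108.9]
ee_rot: [-0.001, 0.707, 0.707, 0.0]
force: [0.6, -0.8, 0.6]
grip_width: 0.503
grip_force: 0.0
time_s: 9.45
eef_pos: [527.1, -178.2, 109.1]
ee_rot: [0.0, 0.707, 0.707, 0.0]
force: [1.5, 0.7, 0.5]
grip_width: 0.496
grip_force: 0.0
time_s: 9.95
eef_pos: [526.8, -179.6, 43.3]
ee_rot: [-0.001, 0.707, 0.707, -0.0]
force: [0.1, 1.2, 0.9]
grip_width: 0.403
grip_force: 0.0
```

```bash
python3 -m jog '[{"tx":0,"ty":0,"tz":9,"ax":0,"ay":0,"az":0,"jaw":0.2},{"tx":0,"ty":0,"tz":0,"ax":0,"ay":0,"az":0,"jaw":1},{"tx":0,"ty":0,"tz":0,"ax":0,"ay":0,"az":0,"jaw":1},{"tx":0,"ty":0,"tz":0,"ax":0,"ay":0,"az":0,"jaw":1},{"tx":0,"ty":0,"tz":0,"ax":0,"ay":0,"az":0,"jaw":1}]' 80
python3 -m jog '[{"tx":0,"ty":0,"tz":-10,"ax":0,"ay":0,"az":0,"jaw":1},{"tx":0,"ty":0,"tz":-20,"ax":0,"ay":0,"az":0,"jaw":1},{"tx":0,"ty":0,"tz":-30,"ax":0,"ay":0,"az":0,"jaw":1},{"tx":0,"ty":0,"tz":-15,"ax":0,"ay":0,"az":0,"jaw":1},{"tx":0,"ty":0,"tz":0,"ax":0,"ay":0,"az":0,"jaw":1}]'
```

```text
time_s: 10.58
eef_pos: [527.1, -179.7, 35.1]
ee_rot: [0.0, 0.707, 0.707, 0.0]
force: [-0.6, 0.3, 1.2]
grip_width: 0.143
grip_force: 78.7
time_s: 11.2
eef_pos: [527.3, -179.8, 110.4]
ee_rot: [0.001, 0.707, 0.707, 0.0]
force: [-0.7, 0.4, -3.8]
grip_width: 0.139
grip_force: 78.5
```

```bash
python3 -m jog '[{"tx":-40,"ty":-1,"tz":0,"ax":0,"ay":0,"az":0,"jaw":1},{"tx":-40,"ty":-1,"tz":0,"ax":0,"ay":0,"az":0,"jaw":1},{"tx":-40,"ty":-1,"tz":0,"ax":0,"ay":0,"az":0,"jaw":1},{"tx":-38,"ty":0,"tz":0,"ax":0,"ay":0,"az":0,"jaw":1},{"tx":0,"ty":0,"tz":0,"ax":0,"ay":0,"az":0.175,"jaw":1}]'
python3 -m jog '[{"tx":0,"ty":0,"tz":0,"ax":0,"ay":0,"az":0.175,"jaw":1},{"tx":0,"ty":0,"tz":0,"ax":0,"ay":0,"az":0.175,"jaw":1},{"tx":0,"ty":0,"tz":0,"ax":0,"ay":0,"az":0.175,"jaw":1},{"tx":0,"ty":0,"tz":0,"ax":0,"ay":0,"az":0.175,"jaw":1},{"tx":0,"ty":0,"tz":0,"ax":0,"ay":0,"az":0.175,"jaw":1}]'
python3 -m jog '[{"tx":0,"ty":0,"tz":0,"ax":0,"ay":0,"az":0.175,"jaw":1},{"tx":0,"ty":0,"tz":0,"ax":0,"ay":0,"az":0.175,"jaw":1},{"tx":0,"ty":0,"tz":0,"ax":0,"ay":0,"az":0.171,"jaw":1},{"tx":0,"ty":0,"tz":0,"ax":0,"ay":0,"az":0,"jaw":1},{"tx":0,"ty":0,"tz":0,"ax":0,"ay":0,"az":0,"jaw":1}]'
```

```text
time_s: 11.82
eef_pos: [523.0, -339.9, 107.9]
ee_rot: [-0.001, 0.768, 0.64, -0.0]
force: [-0.6, -0.0, -4.4]
grip_width: 0.141
grip_force: 78.6
time_s: 12.45
eef_pos: [523.5, -337.2, 108.1]
ee_rot: [-0.001, 0.967, 0.255, -0.001]
force: [0.5, 0.9, -3.5]
grip_width: 0.144
grip_force: 78.6
time_s: 13.08
eef_pos: [523.8, -337.5, 109.0]
ee_rot: [-0.0, 1.0, 0.002, -0.0]
force: [0.5, -0.7, -4.1]
grip_width: 0.142
grip_force: 78.6
```

```bash
python3 -m jog '[{"tx":0,"ty":0,"tz":25,"ax":0,"ay":0,"az":0,"jaw":1},{"tx":0,"ty":0,"tz":30,"ax":0,"ay":0,"az":0,"jaw":1},{"tx":0,"ty":0,"tz":22,"ax":0,"ay":0,"az":0,"jaw":1},{"tx":0,"ty":0,"tz":10,"ax":0,"ay":0,"az":0,"jaw":1},{"tx":0,"ty":0,"tz":0,"ax":0,"ay":0,"az":0,"jaw":1}]'
python3 -m jog '[{"tx":0,"ty":0,"tz":2,"ax":0,"ay":0,"az":0,"jaw":1},{"tx":0,"ty":0,"tz":1.5,"ax":0,"ay":0,"az":0,"jaw":1},{"tx":0,"ty":0,"tz":0,"ax":0,"ay":0,"az":0,"jaw":1},{"tx":0,"ty":0,"tz":0,"ax":0,"ay":0,"az":0,"jaw":1}]'
```

```text
time_s: 13.7
eef_pos: [523.9, -337.6, 22.5]
ee_rot: [-0.0, 1.0, 0.0, -0.0]
force: [-1.1, 0.4, -3.9]
grip_width: 0.142
grip_force: 78.5
time_s: 14.2
eef_pos: [524.1, -337.7, 19.5]
ee_rot: [0.0, 1.0, -0.0, 0.0]
force: [0.1, 0.0, -3.3]
grip_width: 0.137
grip_force: 78.5
```

```bash
python3 -m jog '[{"tx":0,"ty":0,"tz":1.5,"ax":0,"ay":0,"az":0,"jaw":1},{"tx":0,"ty":0,"tz":0,"ax":0,"ay":0,"az":0,"jaw":1},{"tx":0,"ty":0,"tz":0.7,"ax":0,"ay":0,"az":0,"jaw":1},{"tx":0,"ty":0,"tz":0,"ax":0,"ay":0,"az":0,"jaw":1}]'
```

```text
time_s: 14.7
eef_pos: [524.0, -337.7, 17.1]
ee_rot: [0.0, 1.0, -0.0, 0.0]
force: [0.5, -0.8, -3.1]
grip_width: 0.146
grip_force: 78.6
```

```bash
python3 -m jog '[{"tx":0,"ty":0,"tz":0.8,"ax":0,"ay":0,"az":0,"jaw":1},{"tx":0,"ty":0,"tz":0,"ax":0,"ay":0,"az":0,"jaw":1}]'
```

```text
time_s: 14.95
eef_pos: [524.0, -337.7, 17.1]
ee_rot: [0.0, 1.0, -0.0, 0.0]
force: [-3.8, 2.2, 4.9]
grip_width: 0.139
grip_force: 79.8
```

```bash
python3 -m jog '[{"tx":0,"ty":0,"tz":0,"ax":0,"ay":0,"az":0,"jaw":0.2},{"tx":0,"ty":0,"tz":0,"ax":0,"ay":0,"az":0,"jaw":0.2},{"tx":0,"ty":0,"tz":0,"ax":0,"ay":0,"az":0,"jaw":0.2},{"tx":0,"ty":0,"tz":-30,"ax":0,"ay":0,"az":0,"jaw":0.2},{"tx":0,"ty":0,"tz":-40,"ax":0,"ay":0,"az":-0.17,"jaw":0.2}]'
python3 -m jog '[{"tx":0,"ty":0,"tz":-40,"ax":0,"ay":0,"az":-0.175,"jaw":0.2},{"tx":0,"ty":0,"tz":-40,"ax":0,"ay":0,"az":-0.175,"jaw":0.2},{"tx":0,"ty":0,"tz":-20,"ax":0,"ay":0,"az":-0.175,"jaw":0.2},{"tx":0,"ty":0,"tz":0,"ax":0,"ay":0,"az":-0.175,"jaw":0.2},{"tx":0,"ty":0,"tz":0,"ax":0,"ay":0,"az":-0.175,"jaw":0.2}]'
python3 -m jog '[{"tx":0,"ty":0,"tz":0,"ax":0,"ay":0,"az":-0.175,"jaw":0.2},{"tx":0,"ty":0,"tz":0,"ax":0,"ay":0,"az":-0.175,"jaw":0.2},{"tx":0,"ty":0,"tz":0,"ax":0,"ay":0,"az":-0.175,"jaw":0.2},{"tx":48,"ty":1,"tz":0,"ax":0,"ay":0,"az":0,"jaw":0.2},{"tx":48,"ty":1,"tz":0,"ax":0,"ay":0,"az":0,"jaw":0.2}]'
python3 -m jog '[{"tx":48,"ty":1,"tz":0,"ax":0,"ay":0,"az":0,"jaw":0.2},{"tx":0,"ty":0,"tz":0,"ax":0,"ay":0,"az":0,"jaw":0.2},{"tx":0,"ty":0,"tz":0,"ax":0,"ay":0,"az":0,"jaw":0.2}]'
cat > bar.py <<'E'
from h import *
def jig_bars(c,x0=526.6,y0=-180.1):
    P=cloud(c); z=P[...,2]
    for n,dx in (("far",26),("near",-26)):
        m=(z>17.5)&(z<23)&(abs(P[...,0]-x0-dx)<16)&(abs(P[...,1]-y0)<70); Q=P[m][:,:2].astype(np.float32)
        if len(Q)>50: print(n,len(Q),np.median(z[m]),c["color"][m].mean(0),Q.mean(0),cv2.minAreaRect(Q))
E
python3 - <<'E'
from bar import *
np.set_printoptions(precision=1,suppress=True)
c=cap("wrist"); save(c,"w2.png"); jig_bars(c)
E
```

```text
time_s: 15.58
eef_pos: [523.6, -337.4, 86.3]
ee_rot: [-0.001, 0.996, 0.087, -0.001]
force: [0.4, -0.1, -0.0]
grip_width: 0.4
grip_force: 0.0
time_s: 16.2
eef_pos: [524.1, -337.7, 186.5]
ee_rot: [0.0, 0.865, 0.501, 0.0]
force: [-0.5, -0.2, -0.1]
grip_width: 0.404
grip_force: 0.0
time_s: 16.82
eef_pos: [525.9, -240.7, 186.1]
ee_rot: [-0.0, 0.708, 0.706, 0.0]
force: [1.0, 0.3, 0.4]
grip_width: 0.397
grip_force: 0.0
time_s: 17.2
eef_pos: [527.3, -194.2, 186.4]
ee_rot: [0.0, 0.707, 0.707, -0.0]
force: [-1.2, 0.3, -0.2]
grip_width: 0.399
grip_force: 0.0
far 2574 19.997297820003894 [98.  85.7 88.4] [ 554.  -178.6] ((554.0471801757812, -179.54476928710938), (137.23023986816406, 19.14386558532715), 89.68885803222656)
near 2587 19.96615058101031 [248.8 248.7 243.1] [ 502.3 -177.9] ((502.2763977050781, -179.7184600830078), (19.04319190979004, 135.08782958984375), 1.7325764894485474)
```

View pics/w2.png

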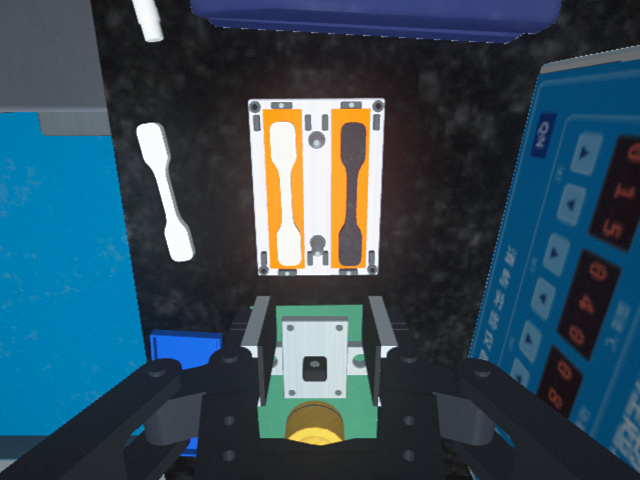

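The view shows the black bar at (352,193) in the far lane and the cream bar at (285,193) in the near lane, both flat. The plate and weight are on the mat at (316,355) and (315,430).

```bash
python3 -m jog '[{"tx":7,"ty":13,"tz":40,"ax":0,"ay":0,"az":0,"jaw":0.2},{"tx":7,"ty":13,"tz":45,"ax":0,"ay":0,"az":0,"jaw":0.2},{"tx":0,"ty":0.5,"tz":45,"ax":0,"ay":0,"az":0,"jaw":0.3},{"tx":0,"ty":0,"tz":30,"ax":0,"ay":0,"az":0,"jaw":0.3},{"tx":0,"ty":0,"tz":0,"ax":0,"ay":0,"az":0,"jaw":0.3}]'
python3 -m jog '[{"tx":0,"ty":0,"tz":9,"ax":0,"ay":0,"az":0,"jaw":0.3},{"tx":0,"ty":0,"tz":0,"ax":0,"ay":0,"az":0,"jaw":0.3},{"tx":0,"ty":0,"tz":0,"ax":0,"ay":0,"az":0,"jaw":0.3}]'
```

```text
time_s: 17.88
eef_pos: [552.5, -180.2, 24.3]
ee_rot: [-0.002, 0.708, 0.706, -0.001]
force: [-0.1, -0.1, 1.0]
grip_width: 0.349
grip_force: 0.0
time_s: 18.25
eef_pos: [554.0, -180.0, 18.1]
ee_rot: [0.001, 0.707, 0.707, 0.0]
force: [-0.1, 0.4, 0.3]
grip_width: 0.348
grip_force: 0.0
```

```bash
python3 -m jog '[{"tx":0,"ty":0,"tz":4.5,"ax":0,"ay":0,"az":0,"jaw":0.3},{"tx":0,"ty":0,"tz":0,"ax":0,"ay":0,"az":0,"jaw":0.6},{"tx":0,"ty":0,"tz":0,"ax":0,"ay":0,"az":0,"jaw":1},{"tx":0,"ty":0,"tz":0,"ax":0,"ay":0,"az":0,"jaw":1},{"tx":0,"ty":0,"tz":0,"ax":0,"ay":0,"az":0,"jaw":1}]' 40
python3 -m jog '[{"tx":0,"ty":0,"tz":-5,"ax":0,"ay":0,"az":0,"jaw":1},{"tx":0,"ty":0,"tz":-20,"ax":0,"ay":0,"az":0,"jaw":1},{"tx":0,"ty":0,"tz":-35,"ax":0,"ay":0,"az":0,"jaw":1},{"tx":0,"ty":0,"tz":-30,"ax":0,"ay":0,"az":0,"jaw":1},{"tx":0,"ty":0,"tz":0,"ax":0,"ay":0,"az":0,"jaw":1}]'
python3 - <<'E'
from bar import *
c=cap("wrist"); save(c,"w3.png")
E
```

```text
time_s: 18.88
eef_pos: [553.7, -179.7, 12.9]
ee_rot: [0.0, 0.707, 0.707, 0.0]
force: [0.4, 0.4, 0.8]
grip_width: 0.082
grip_force: 40.1
time_s: 19.5
eef_pos: [554.6, -180.2, 105.1]
ee_rot: [0.002, 0.707, 0.707, 0.001]
force: [-0.4, -0.6, -1.2]
grip_width: 0.084
grip_force: 40.0
```

View pics/w3.png

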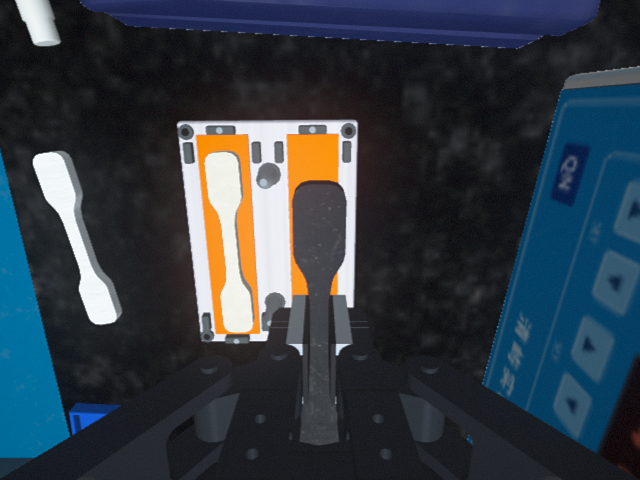

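The bar is held level by its waist at (320,320), the cream bar stays put at (230,240).

```bash
python3 -m jog '[{"tx":-30,"ty":-23,"tz":0,"ax":0,"ay":0,"az":0,"jaw":1},{"tx":-44,"ty":-33,"tz":0,"ax":0,"ay":0,"az":0,"jaw":1},{"tx":-44,"ty":-33,"tz":0,"ax":0,"ay":0,"az":0,"jaw":1},{"tx":-44,"ty":-33,"tz":0,"ax":0,"ay":0,"az":0,"jaw":1},{"tx":-44,"ty":-33,"tz":0,"ax":0,"ay":0,"az":0.07,"jaw":1}]'
python3 -m jog '[{"tx":0,"ty":0,"tz":20,"ax":0,"ay":0,"az":0,"jaw":1},{"tx":0,"ty":0,"tz":30,"ax":0,"ay":0,"az":0,"jaw":1},{"tx":0,"ty":0,"tz":30,"ax":0,"ay":0,"az":0,"jaw":1},{"tx":0,"ty":0,"tz":0,"ax":0,"ay":0,"az":0,"jaw":1}]'
```

```text
time_s: 20.18
eef_pos: [396.8, -386.3, 101.4]
ee_rot: [-0.001, 0.732, 0.681, 0.0]
force: [0.6, -0.0, 0.0]
grip_width: 0.083
grip_force: 40.0
time_s: 20.68
eef_pos: [397.3, -383.9, 20.1]
ee_rot: [-0.003, 0.732, 0.682, 0.0]
force: [-1.3, -0.1, 0.1]
grip_width: 0.084
grip_force: 40.0
```

```bash
python3 -m jog '[{"tx":-2,"ty":1,"tz":8,"ax":0,"ay":0,"az":0,"jaw":1},{"tx":0,"ty":0,"tz":2,"ax":0,"ay":0,"az":0,"jaw":1},{"tx":0,"ty":0,"tz":1,"ax":0,"ay":0,"az":0,"jaw":1},{"tx":0,"ty":0,"tz":0,"ax":0,"ay":0,"az":0,"jaw":1}]'
```

```text
time_s: 21.18
eef_pos: [399.4, -387.7, 12.1]
ee_rot: [0.0, 0.732, 0.682, -0.0]
force: [-0.0, 0.1, -0.0]
grip_width: 0.086
grip_force: 40.0
```

```bash
python3 -m jog '[{"tx":0,"ty":0,"tz":4,"ax":0,"ay":0,"az":0,"jaw":1},{"tx":0,"ty":0,"tz":2,"ax":0,"ay":0,"az":0,"jaw":1},{"tx":0,"ty":0,"tz":1,"ax":0,"ay":0,"az":0,"jaw":1},{"tx":0,"ty":0,"tz":0,"ax":0,"ay":0,"az":0,"jaw":1}]'
```

```text
time_s: 21.68
eef_pos: [399.3, -387.6, 4.7]
ee_rot: [-0.0, 0.732, 0.682, 0.0]
force: [1.2, -1.2, -0.4]
grip_width: 0.081
grip_force: 40.0
```

```bash
python3 -m jog '[{"tx":0,"ty":0,"tz":1,"ax":0,"ay":0,"az":0,"jaw":1},{"tx":0,"ty":0,"tz":0,"ax":0,"ay":0,"az":0,"jaw":1}]'
```

```text
time_s: 21.92
eef_pos: [399.4, -387.7, 3.9]
ee_rot: [0.0, 0.732, 0.682, -0.0]
force: [0.8, -0.6, 0.5]
grip_width: 0.082
grip_force: 40.0
```

```bash
python3 -m jog '[{"tx":0,"ty":0,"tz":0,"ax":0,"ay":0,"az":0,"jaw":0.4},{"tx":0,"ty":0,"tz":0,"ax":0,"ay":0,"az":0,"jaw":0.4},{"tx":0,"ty":0,"tz":0,"ax":0,"ay":0,"az":0,"jaw":0.4},{"tx":0,"ty":0,"tz":-20,"ax":0,"ay":0,"az":0,"jaw":0.4},{"tx":0,"ty":0,"tz":-45,"ax":0,"ay":0,"az":-0.07,"jaw":0.4}]'
python3 -m jog '[{"tx":0,"ty":0,"tz":-50,"ax":0,"ay":0,"az":0,"jaw":0.2},{"tx":45,"ty":1,"tz":-50,"ax":0,"ay":0,"az":0,"jaw":0.2},{"tx":50,"ty":1,"tz":-5,"ax":0,"ay":0,"az":0,"jaw":0.2},{"tx":50,"ty":1,"tz":0,"ax":0,"ay":0,"az":0,"jaw":0.2},{"tx":45,"ty":1,"tz":0,"ax":0,"ay":0,"az":0,"jaw":0.2}]'
python3 -m jog '[{"tx":0,"ty":0,"tz":0,"ax":0,"ay":0,"az":0,"jaw":0.2},{"tx":0,"ty":0,"tz":0,"ax":0,"ay":0,"az":0,"jaw":0.2}]'
python3 - <<'E'
from bar import *
np.set_printoptions(precision=1,suppress=True)
c=cap("wrist"); save(c,"w4.png"); jig_bars(c)
P=cloud(c); z=P[...,2]; im=c["color"].astype(int)
m=(im.min(2)>140)&(z>6)&(abs(P[...,0]-401)<40)&(abs(P[...,1]+185)<75); Q=P[m][:,:2].astype(np.float32)
print("white",len(Q),np.median(z[m]),Q.mean(0),cv2.minAreaRect(Q))
# waist centre line: rows binned by y
for y in range(-235,-130,10):
    q=Q[abs(Q[:,1]-y)<2]
    if len(q): print(y,q[:,0].min(),q[:,0].max(),q[:,0].mean())
# empty lane pad
for y in (-230,-180,-130):
    mm=(abs(z-12)<1.2)&(abs(P[...,1]-y)<4)&(abs(P[...,0]-552)<25)&(im[...,0]>im[...,2]+80)
    print("pad",y,P[mm][:,0].min(),P[mm][:,0].max())
t=cap("top"); save(t,"t2.png",(310,185,420,315),5)
E
```

```text
time_s: 22.55
eef_pos: [398.6, -386.7, 68.1]
ee_rot: [-0.002, 0.707, 0.707, 0.0]
force: [0.1, -0.1, 0.8]
grip_width: 0.296
grip_force: 0.0
time_s: 23.18
eef_pos: [403.2, -199.1, 170.4]
ee_rot: [0.0, 0.707, 0.707, 0.0]
force: [-0.0, -0.1, -0.2]
grip_width: 0.402
grip_force: 0.0
time_s: 23.42
eef_pos: [403.6, -201.3, 170.4]
ee_rot: [0.0, 0.707, 0.707, -0.0]
force: [0.1, -0.1, 0.0]
grip_width: 0.402
grip_force: 0.0
near 3012 19.969353680064614 [239.6 240.2 233.7] [ 501.7 -177.8] ((501.9100036621094, -179.78382873535156), (20.12778663635254, 137.639404296875), 1.511955738067627)
white 2859 8.075046682524771 [ 402.8 -180.1] ((405.48260498046875, -182.89727783203125), (113.05400848388672, 46.252140045166016), 85.10175323486328)
-235 400.9409 419.68036 410.4091
-225 400.16592 418.73166 409.3079
-215 398.61563 417.0061 407.9031
-205 401.06168 412.93008 406.67328
-195 384.36832 425.07516 406.2943
-185 399.62115 407.37006 403.53885
-175 398.14645 405.8223 402.09344
-165 395.92825 404.30502 400.25168
-155 390.0909 407.31903 398.6472
-145 387.99884 407.3088 397.6996
-135 386.65988 405.82364 396.31772
pad -230 539.4416577609293 568.2466922124507
pad -180 537.3827365709075 567.8852808272974
pad -130 537.2044956950492 567.5506208919742
```

View pics/t2.png

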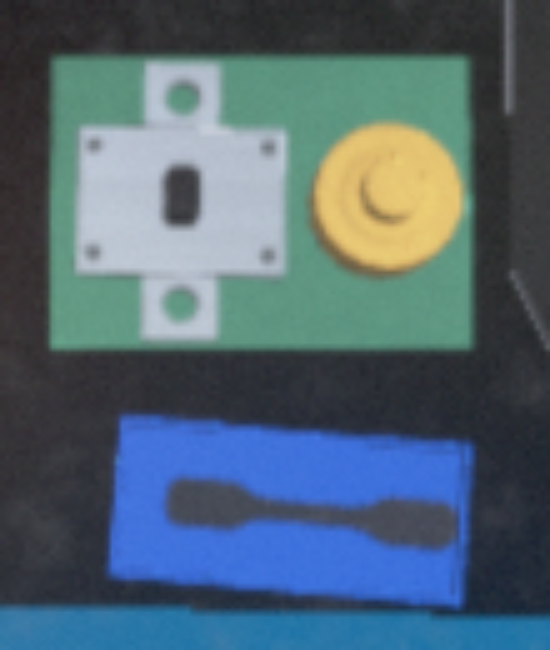

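View pics/w4.png

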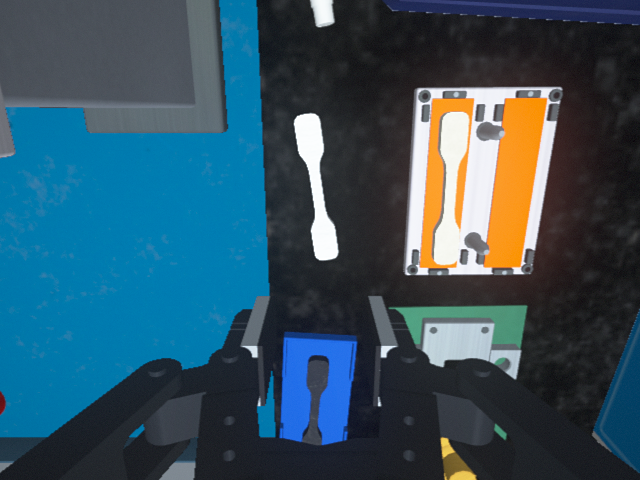

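The top crop shows plate (182,200) and weight (388,198) flat on the mat and the black bar in the tray (310,512), somewhat toward one end; the wrist view shows the far lane empty, with the white bar at (317,187).

```bash
python3 - <<'E'
from bar import *
np.set_printoptions(precision=1,suppress=True)
c=cap("wrist"); P=cloud(c); z=P[...,2]; im=c["color"].astype(int)
def ends(m,yaw,n):
    k=cv2.connectedComponentsWithStats(m.astype(np.uint8)); i=1+np.argmax(k[2][1:,4]); mm=k[1]==i; Q=P[mm]; Q=Q[~np.isnan(Q).any(1)]
    a=np.array([-np.sin(yaw),np.cos(yaw)]); b=np.array([np.cos(yaw),np.sin(yaw)])
    s=Q[:,:2]@a; t=Q[:,:2]@b; s0,s1=np.percentile(s,[.3,99.7]); sel=abs(s-(s0+s1)/2)>35
    t0,t1=np.percentile(t[sel],[2,98]); print(n,"len",s1-s0,"w",t1-t0,"ctr",a*(s0+s1)/2+b*(t0+t1)/2,"z",np.percentile(Q[:,2],[5,50,95]))
near=lambda x,y,dx,dy:(abs(P[...,0]-x)<dx)&(abs(P[...,1]-y)<dy)
ends((im.min(2)>140)&near(403,-184,40,75)&(z>5),np.deg2rad(8.2),"white")
ends((im.min(2)>140)&near(501,-180,14,66)&(z>17.5)&(z<23),0.0,"cream")
m=near(553,-180,26,76)&(z>14.5)&(z<17.5); k=cv2.connectedComponentsWithStats(m.astype(np.uint8))
for i in range(1,k[0]):
    if k[2][i,4]>12: Q=P[k[1]==i]; print("stop",k[2][i,4],Q.min(0),Q.max(0))
m=near(499,-180,26,76)&(z>14.5)&(z<17.5); k=cv2.connectedComponentsWithStats(m.astype(np.uint8))
for i in range(1,k[0]):
    if k[2][i,4]>12: Q=P[k[1]==i]; print("stopN",k[2][i,4],Q.min(0),Q.max(0))
E
```

```text
white len 113.82915155479671 w 18.0289367350112 ctr [ 403.2 -182.8] z [6.8 8.  9.2]
cream len 113.73069021275481 w 19.91168415629329 ctr [ 502.1 -181.6] z [18.8 20.  21.1]
stop 161 [ 543.7 -114.9   14.5] [ 560.1 -110.2   17.4]
stop 120 [ 529.5 -131.    14.5] [ 535.6 -119.5   17.3]
stop 123 [ 568.6 -130.4   14.6] [ 574.5 -119.6   17.3]
stop 94 [ 569.  -240.8   14.6] [ 574.9 -228.4   17.3]
stop 57 [ 530.9 -240.7   14.6] [ 536.1 -232.4   17.3]
stop 103 [ 545.2 -249.3   14.6] [ 560.9 -244.8   17.5]
stopN 171 [ 492.  -115.5   14.5] [ 508.  -110.8   17.5]
stopN 119 [ 517.  -131.    14.6] [ 522.4 -119.5   17.3]
stopN 117 [ 478.1 -131.6   14.5] [ 483.2 -120.    17.5]
stopN 15 [ 491.1 -135.    14.6] [ 491.9 -128.9   17.5]
stopN 23 [ 521.6 -142.1   14.6] [ 524.4 -133.7   17.4]
stopN 29 [ 491.  -154.8   14.5] [ 493.7 -139.1   17.2]
stopN 34 [ 497.3 -182.3   14.6] [ 498.5 -165.5   17.4]
stopN 15 [ 497.5 -191.6   14.6] [ 499.  -183.4   17.1]
stopN 29 [ 493.7 -216.2   14.6] [ 498.8 -199.4   17.4]
stopN 14 [ 493.4 -225.5   14.5] [ 494.2 -217.7   17.5]
stopN 14 [ 521.6 -224.4   14.7] [ 524.4 -217.7   17.2]
stopN 14 [ 493.9 -235.5   14.5] [ 494.9 -227.    17.5]
stopN 89 [ 517.5 -240.7   14.6] [ 522.8 -228.9   17.3]
stopN 86 [ 478.9 -241.4   14.5] [ 483.8 -229.4   17.3]
stopN 113 [ 493.1 -250.2   14.6] [ 508.6 -244.9   17.5]
```

```bash
python3 -m jog '[{"tx":9,"ty":0,"tz":40,"ax":0,"ay":0,"az":0,"jaw":0.2},{"tx":9.5,"ty":-0.5,"tz":45,"ax":0,"ay":0,"az":0,"jaw":0.3},{"tx":0,"ty":0,"tz":40,"ax":0,"ay":0,"az":-0.143,"jaw":0.3},{"tx":0,"ty":0,"tz":30,"ax":0,"ay":0,"az":0,"jaw":0.3},{"tx":0,"ty":0,"tz":0,"ax":0,"ay":0,"az":0,"jaw":0.3}]'
python3 -m jog '[{"tx":0,"ty":0,"tz":5,"ax":0,"ay":0,"az":0,"jaw":0.3},{"tx":0,"ty":0,"tz":0,"ax":0,"ay":0,"az":0,"jaw":0.3},{"tx":0,"ty":0,"tz":0,"ax":0,"ay":0,"az":0,"jaw":0.3}]'
```

```text
time_s: 24.2
eef_pos: [402.0, -182.2, 13.9]
ee_rot: [-0.002, 0.656, 0.755, -0.0]
force: [-0.6, -0.6, -0.0]
grip_width: 0.349
grip_force: 0.0
time_s: 24.58
eef_pos: [403.3, -182.6, 10.9]
ee_rot: [0.001, 0.655, 0.755, 0.0]
force: [0.5, -1.2, 0.4]
grip_width: 0.352
grip_force: 0.0
```

Good; down 9 mm, grip and lift.

```bash
python3 -m jog '[{"tx":0,"ty":0,"tz":9,"ax":0,"ay":0,"az":0,"jaw":0.3},{"tx":0,"ty":0,"tz":0,"ax":0,"ay":0,"az":0,"jaw":0.6},{"tx":0,"ty":0,"tz":0,"ax":0,"ay":0,"az":0,"jaw":1},{"tx":0,"ty":0,"tz":0,"ax":0,"ay":0,"az":0,"jaw":1},{"tx":0,"ty":0,"tz":0,"ax":0,"ay":0,"az":0,"jaw":1}]'
python3 -m jog '[{"tx":0,"ty":0,"tz":-5,"ax":0,"ay":0,"az":0,"jaw":1},{"tx":0,"ty":0,"tz":-30,"ax":0,"ay":0,"az":0.143,"jaw":1},{"tx":0,"ty":0,"tz":-40,"ax":0,"ay":0,"az":0,"jaw":1},{"tx":0,"ty":0,"tz":-5,"ax":0,"ay":0,"az":0,"jaw":1},{"tx":0,"ty":0,"tz":0,"ax":0,"ay":0,"az":0,"jaw":1}]'
```

```text
time_s: 25.2
eef_pos: [403.0, -182.3, 1.3]
ee_rot: [0.0, 0.655, 0.755, -0.0]
force: [0.6, 0.3, 0.1]
grip_width: 0.091
grip_force: 37.9
time_s: 25.82
eef_pos: [402.8, -182.2, 81.1]
ee_rot: [0.0, 0.707, 0.707, -0.0]
force: [-0.7, 0.9, -0.1]
grip_width: 0.087
grip_force: 38.1
```

```bash
python3 -m jog '[{"tx":1,"ty":35,"tz":0,"ax":0,"ay":0,"az":0,"jaw":1},{"tx":1,"ty":45,"tz":0,"ax":0,"ay":0,"az":0,"jaw":1},{"tx":0.5,"ty":45,"tz":0,"ax":0,"ay":0,"az":0,"jaw":1},{"tx":0,"ty":24.5,"tz":0,"ax":0,"ay":0,"az":0,"jaw":1},{"tx":0,"ty":0,"tz":25,"ax":0,"ay":0,"az":0,"jaw":1}]'
python3 -m jog '[{"tx":0,"ty":0,"tz":20,"ax":0,"ay":0,"az":0,"jaw":1},{"tx":0,"ty":0,"tz":0,"ax":0,"ay":0,"az":0,"jaw":1},{"tx":0,"ty":0,"tz":0,"ax":0,"ay":0,"az":0,"jaw":1}]'
```

```text
time_s: 26.45
eef_pos: [554.0, -180.0, 55.4]
ee_rot: [0.001, 0.707, 0.707, 0.0]
force: [0.5, 0.3, -0.7]
grip_width: 0.093
grip_force: 38.1
time_s: 26.82
eef_pos: [552.5, -180.0, 36.3]
ee_rot: [-0.0, 0.707, 0.707, -0.0]
force: [0.4, 0.0, -0.8]
grip_width: 0.095
grip_force: 38.1
```

```bash
python3 -m jog '[{"tx":0,"ty":0,"tz":12,"ax":0,"ay":0,"az":0,"jaw":1},{"tx":0,"ty":0,"tz":7,"ax":0,"ay":0,"az":0,"jaw":1},{"tx":0,"ty":0,"tz":2,"ax":0,"ay":0,"az":0,"jaw":1},{"tx":0,"ty":0,"tz":0,"ax":0,"ay":0,"az":0,"jaw":1},{"tx":0,"ty":0,"tz":0,"ax":0,"ay":0,"az":0,"jaw":1}]'
python3 -m jog '[{"tx":0,"ty":0,"tz":1,"ax":0,"ay":0,"az":0,"jaw":1},{"tx":0,"ty":0,"tz":0,"ax":0,"ay":0,"az":0,"jaw":1}]'
```

```text
time_s: 27.45
eef_pos: [552.6, -180.0, 15.5]
ee_rot: [0.0, 0.707, 0.707, 0.0]
force: [0.2, 0.1, 0.1]
grip_width: 0.091
grip_force: 38.1
time_s: 27.7
eef_pos: [552.4, -179.9, 14.2]
ee_rot: [-0.0, 0.707, 0.707, -0.0]
force: [-0.5, -0.4, 0.8]
grip_width: 0.093
grip_force: 38.1
```

```bash
python3 -m jog '[{"tx":0,"ty":0,"tz":0.9,"ax":0,"ay":0,"az":0,"jaw":1},{"tx":0,"ty":0,"tz":0,"ax":0,"ay":0,"az":0,"jaw":1},{"tx":0,"ty":0,"tz":0,"ax":0,"ay":0,"az":0,"jaw":0.4},{"tx":0,"ty":0,"tz":0,"ax":0,"ay":0,"az":0,"jaw":0.4},{"tx":0,"ty":0,"tz":0,"ax":0,"ay":0,"az":0,"jaw":0.4}]'
python3 -m jog '[{"tx":0,"ty":0,"tz":-20,"ax":0,"ay":0,"az":0,"jaw":0.4},{"tx":0,"ty":0,"tz":-50,"ax":0,"ay":0,"az":0,"jaw":0.4},{"tx":-10,"ty":-12,"tz":-50,"ax":0,"ay":0,"az":0,"jaw":0.4},{"tx":-10,"ty":-13,"tz":-50,"ax":0,"ay":0,"az":0,"jaw":0.4},{"tx":0,"ty":0,"tz":0,"ax":0,"ay":0,"az":0,"jaw":0.4}]'
python3 -m jog '[{"tx":0,"ty":0,"tz":0,"ax":0,"ay":0,"az":0,"jaw":0.2},{"tx":0,"ty":0,"tz":0,"ax":0,"ay":0,"az":0,"jaw":0.2}]'
python3 - <<'E'
from bar import *
np.set_printoptions(precision=1,suppress=True)
c=cap("wrist"); save(c,"w5.png"); P=cloud(c); z=P[...,2]
for n,x in (("near",501.5),("far",552.4)):
    m=(z>17)&(z<24)&(abs(P[...,0]-x)<13)&(abs(P[...,1]+180)<62); Q=P[m]
    for a in (-230,-205,-180,-155,-130):
        q=Q[abs(Q[:,1]-a)<6]; print(n,a,len(q),np.median(q[:,2]),(q[:,0].min()+q[:,0].max())/2)
m=(z>9)&(z<15)&(abs(P[...,0]-524)<70)&(abs(P[...,1]+338)<65)
if m.sum()>100: print("plate",np.median(z[m]),cv2.minAreaRect(P[m][:,:2].astype(np.float32)))
E
```

```text
time_s: 28.32
eef_pos: [552.5, -180.0, 13.4]
ee_rot: [0.0, 0.707, 0.707, 0.0]
force: [0.3, 0.7, -0.0]
grip_width: 0.304
grip_force: 0.0
time_s: 28.95
eef_pos: [528.2, -201.3, 187.3]
ee_rot: [0.004, 0.708, 0.706, 0.001]
force: [0.9, -0.5, -0.5]
grip_width: 0.298
grip_force: 0.0
time_s: 29.2
eef_pos: [527.1, -199.4, 181.9]
ee_rot: [-0.001, 0.707, 0.707, -0.0]
force: [-0.2, 1.7, -0.2]
grip_width: 0.401
grip_force: 0.0
near -230 324 20.040699937895965 503.5083461670496
near -205 242 19.952326963866085 503.13105424851267
near -180 159 19.956241522803396 502.2680769150938
near -155 331 19.884694986670127 501.1717900496417
near -130 384 19.9638485348504 500.874416995168
far -230 325 20.03514122988804 552.849533940059
far -205 250 19.916867117694494 552.7857110117023
far -180 154 19.9494516386263 553.0344997563952
far -155 306 19.99904397592988 553.6478780391566
far -130 416 19.97017918706345 553.5461537391708
plate 11.917258835328681 ((527.6282958984375, -348.8253479003906), (108.12308502197266, 87.58905792236328), 89.5575180053711)
```

View pics/w5.png

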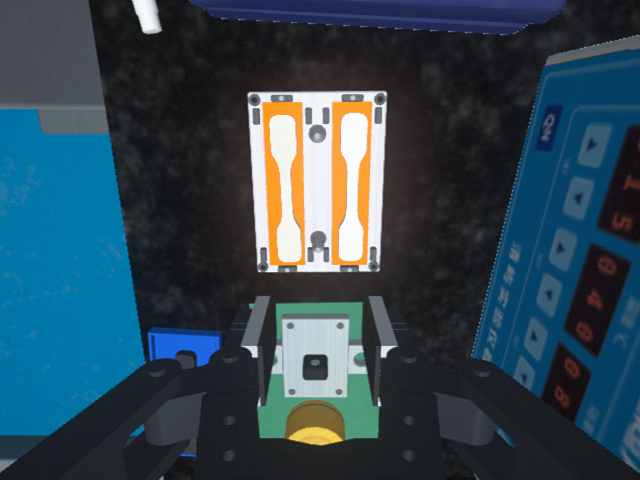

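Both bars lie flat (tops at 20 mm) in their lanes at (285,188) and (352,188). Back to the plate.

```bash
python3 -m jog '[{"tx":-46,"ty":-1,"tz":0,"ax":0,"ay":0,"az":0,"jaw":0.2},{"tx":-46,"ty":-1,"tz":0,"ax":0,"ay":0,"az":0,"jaw":0.2},{"tx":-46,"ty":-1,"tz":0,"ax":0,"ay":0,"az":0,"jaw":0.2},{"tx":0,"ty":0,"tz":0,"ax":0,"ay":0,"az":0.175,"jaw":0.2},{"tx":0,"ty":0,"tz":0,"ax":0,"ay":0,"az":0.175,"jaw":0.2}]'
python3 -m jog '[{"tx":0,"ty":0,"tz":10,"ax":0,"ay":0,"az":0.175,"jaw":0.2},{"tx":0,"ty":0,"tz":15,"ax":0,"ay":0,"az":0.175,"jaw":0.2},{"tx":0,"ty":0,"tz":15,"ax":0,"ay":0,"az":0.175,"jaw":0.2},{"tx":0,"ty":0,"tz":15,"ax":0,"ay":0,"az":0.175,"jaw":0.2},{"tx":0,"ty":0,"tz":15,"ax":0,"ay":0,"az":0.175,"jaw":0.2}]'
python3 -m jog '[{"tx":0,"ty":0,"tz":20,"ax":0,"ay":0,"az":0.171,"jaw":0.2},{"tx":0,"ty":0,"tz":20,"ax":0,"ay":0,"az":0,"jaw":0.2},{"tx":0,"ty":0,"tz":0,"ax":0,"ay":0,"az":0,"jaw":0.2},{"tx":0,"ty":0,"tz":0,"ax":0,"ay":0,"az":0,"jaw":0.2}]'
```

```text
time_s: 29.88
eef_pos: [524.1, -338.2, 182.0]
ee_rot: [-0.001, 0.822, 0.57, -0.0]
force: [-0.1, -0.3, 0.3]
grip_width: 0.399
grip_force: 0.0
time_s: 30.5
eef_pos: [524.2, -337.5, 111.8]
ee_rot: [-0.001, 0.986, 0.169, -0.001]
force: [-0.7, -0.0, 0.1]
grip_width: 0.397
grip_force: 0.0
time_s: 31.0
eef_pos: [524.6, -338.0, 73.8]
ee_rot: [0.0, 0.996, 0.087, 0.0]
force: [0.0, -0.7, -0.4]
grip_width: 0.403
grip_force: 0.0
```

```bash
python3 -m jog '[{"tx":0,"ty":0,"tz":0,"ax":0,"ay":0,"az":0.175,"jaw":0.2},{"tx":0,"ty":0,"tz":15,"ax":0,"ay":0,"az":0,"jaw":0.2},{"tx":0,"ty":0,"tz":20,"ax":0,"ay":0,"az":0,"jaw":0.2},{"tx":0,"ty":0,"tz":12,"ax":0,"ay":0,"az":0,"jaw":0.2},{"tx":0,"ty":0,"tz":0,"ax":0,"ay":0,"az":0,"jaw":0.2}]'
python3 -m jog '[{"tx":0,"ty":0,"tz":0,"ax":0,"ay":0,"az":0,"jaw":0.2},{"tx":0,"ty":0,"tz":0,"ax":0,"ay":0,"az":0,"jaw":0.2}]'
```

```text
time_s: 31.62
eef_pos: [524.0, -337.6, 25.4]
ee_rot: [-0.001, 1.0, 0.0, -0.001]
force: [-0.2, 0.1, 0.5]
grip_width: 0.401
grip_force: 0.0
time_s: 31.88
eef_pos: [524.6, -338.2, 27.1]
ee_rot: [0.0, 1.0, -0.0, 0.0]
force: [0.1, -0.8, -1.0]
grip_width: 0.401
grip_force: 0.0
```

```bash
python3 -m jog '[{"tx":-0.5,"ty":-0.5,"tz":9.5,"ax":0,"ay":0,"az":0,"jaw":0.2},{"tx":0,"ty":0,"tz":0,"ax":0,"ay":0,"az":0,"jaw":0.6},{"tx":0,"ty":0,"tz":0,"ax":0,"ay":0,"az":0,"jaw":1},{"tx":0,"ty":0,"tz":0,"ax":0,"ay":0,"az":0,"jaw":1},{"tx":0,"ty":0,"tz":0,"ax":0,"ay":0,"az":0,"jaw":1}]' 80
python3 -m jog '[{"tx":0,"ty":0,"tz":-10,"ax":0,"ay":0,"az":0,"jaw":1},{"tx":0,"ty":0,"tz":-35,"ax":0,"ay":0,"az":0,"jaw":1},{"tx":0,"ty":0,"tz":-45,"ax":0,"ay":0,"az":0,"jaw":1},{"tx":0,"ty":0,"tz":0,"ax":0,"ay":0,"az":-0.175,"jaw":1},{"tx":0,"ty":0,"tz":0,"ax":0,"ay":0,"az":-0.175,"jaw":1}]'
python3 -m jog '[{"tx":0,"ty":0,"tz":0,"ax":0,"ay":0,"az":-0.175,"jaw":1},{"tx":0,"ty":0,"tz":0,"ax":0,"ay":0,"az":-0.175,"jaw":1},{"tx":0,"ty":0,"tz":0,"ax":0,"ay":0,"az":-0.175,"jaw":1},{"tx":0,"ty":0,"tz":0,"ax":0,"ay":0,"az":-0.175,"jaw":1},{"tx":0,"ty":0,"tz":0,"ax":0,"ay":0,"az":-0.175,"jaw":1}]'
python3 -m jog '[{"tx":0,"ty":0,"tz":0,"ax":0,"ay":0,"az":-0.175,"jaw":1},{"tx":0,"ty":0,"tz":0,"ax":0,"ay":0,"az":-0.171,"jaw":1},{"tx":0,"ty":0,"tz":0,"ax":0,"ay":0,"az":0,"jaw":1},{"tx":0,"ty":0,"tz":0,"ax":0,"ay":0,"az":0,"jaw":1}]'
```

```text
time_s: 32.5
eef_pos: [523.7, -337.3, 16.6]
ee_rot: [-0.0, 1.0, -0.001, -0.0]
force: [-0.3, -0.0, -3.9]
grip_width: 0.141
grip_force: 79.2
time_s: 33.12
eef_pos: [523.9, -337.5, 108.1]
ee_rot: [0.001, 0.984, 0.176, 0.0]
force: [-0.3, -0.0, -3.9]
grip_width: 0.143
grip_force: 79.2
time_s: 33.75
eef_pos: [523.9, -337.5, 107.6]
ee_rot: [0.0, 0.817, 0.577, 0.0]
force: [0.5, -0.3, -3.5]
grip_width: 0.141
grip_force: 79.2
time_s: 34.25
eef_pos: [523.8, -337.5, 107.2]
ee_rot: [0.0, 0.709, 0.706, -0.0]
force: [0.2, 0.3, -3.4]
grip_width: 0.139
grip_force: 79.2
```

```bash
python3 -m jog '[{"tx":30,"ty":1,"tz":0,"ax":0,"ay":0,"az":0,"jaw":1},{"tx":45,"ty":1,"tz":0,"ax":0,"ay":0,"az":0,"jaw":1},{"tx":45,"ty":1,"tz":0,"ax":0,"ay":0,"az":0,"jaw":1},{"tx":37.5,"ty":0,"tz":0,"ax":0,"ay":0,"az":0,"jaw":1},{"tx":0,"ty":0,"tz":0,"ax":0,"ay":0,"az":0,"jaw":1}]'
python3 -m jog '[{"tx":0,"ty":0,"tz":20,"ax":0,"ay":0,"az":0,"jaw":1},{"tx":0,"ty":0,"tz":20,"ax":0,"ay":0,"az":0,"jaw":1},{"tx":0,"ty":0,"tz":0,"ax":0,"ay":0,"az":0,"jaw":1},{"tx":0,"ty":0,"tz":0,"ax":0,"ay":0,"az":0,"jaw":1}]'
python3 - <<'E'
from h import *
np.set_printoptions(precision=2,suppress=True)
s=sense(); T=toolT(s); print(T,)
c=cap("wrist"); P=cloud(c); z=P[...,2]; u=T[2,3]-14.6+10
m=(abs(z-u)<2.5)&(abs(P[...,0]-527)<70)&(abs(P[...,1]+180)<70); print(u,m.sum(),np.median(z[m]),cv2.minAreaRect(P[m][:,:2].astype(np.float32))); save(c,"w6.png")
E
```

```text
time_s: 34.88
eef_pos: [527.0, -177.8, 107.2]
ee_rot: [-0.0, 0.707, 0.707, 0.0]
force: [0.9, -0.2, -3.5]
grip_width: 0.136
grip_force: 79.2
time_s: 35.38
eef_pos: [527.4, -180.7, 67.7]
ee_rot: [0.001, 0.708, 0.706, 0.0]
force: [-0.4, 0.6, -4.0]
grip_width: 0.14
grip_force: 79.0
[[   0.      1.      0.    527.37]
 [   1.     -0.     -0.   -180.69]
 [  -0.      0.     -1.     67.71]
 [   0.      0.      0.      1.  ]]
63.11072602706279 23549 63.246382606020575 ((528.3514404296875, -180.95578002929688), (113.04222106933594, 84.3501205444336), 89.71194458007812)
```

View pics/w6.png

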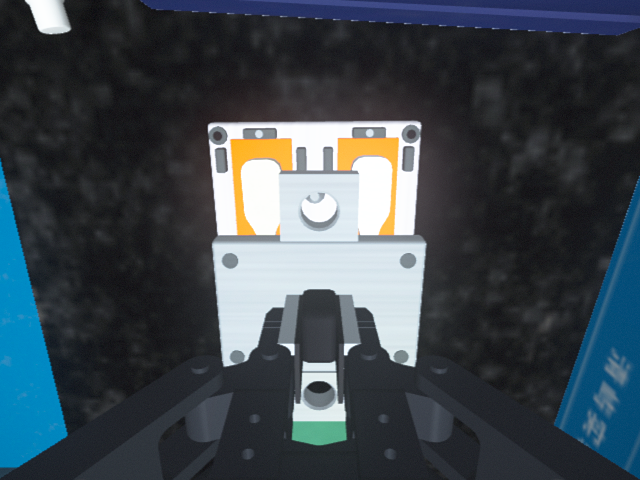

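The hole in the near tongue (319,207) shows the pin top just within it as the camera's slant would have it; plate is level.

```bash
python3 -m jog '[{"tx":0.5,"ty":-0.5,"tz":10,"ax":0,"ay":0,"az":0,"jaw":1},{"tx":0,"ty":0,"tz":0,"ax":0,"ay":0,"az":0,"jaw":1},{"tx":0,"ty":0,"tz":0,"ax":0,"ay":0,"az":0,"jaw":1}]'
python3 -m jog '[{"tx":0,"ty":0,"tz":5,"ax":0,"ay":0,"az":0,"jaw":1},{"tx":0,"ty":0,"tz":3,"ax":0,"ay":0,"az":0,"jaw":1},{"tx":0,"ty":0,"tz":0,"ax":0,"ay":0,"az":0,"jaw":1},{"tx":0,"ty":0,"tz":0,"ax":0,"ay":0,"az":0,"jaw":1}]'
```

```text
time_s: 35.8
eef_pos: [526.5, -179.4, 56.9]
ee_rot: [0.0, 0.707, 0.707, 0.0]
force: [-0.9, 0.0, -3.4]
grip_width: 0.136
grip_force: 79.2
time_s: 36.3
eef_pos: [526.5, -179.5, 48.9]
ee_rot: [0.0, 0.707, 0.707, 0.0]
force: [-0.4, -0.7, -3.1]
grip_width: 0.138
grip_force: 79.2
```

```bash
python3 -m jog '[{"tx":0,"ty":0,"tz":3,"ax":0,"ay":0,"az":0,"jaw":1},{"tx":0,"ty":0,"tz":2,"ax":0,"ay":0,"az":0,"jaw":1},{"tx":0,"ty":0,"tz":0,"ax":0,"ay":0,"az":0,"jaw":1}]'
python3 -m jog '[{"tx":0,"ty":0,"tz":3,"ax":0,"ay":0,"az":0,"jaw":1},{"tx":0,"ty":0,"tz":2.5,"ax":0,"ay":0,"az":0,"jaw":1},{"tx":0,"ty":0,"tz":1.5,"ax":0,"ay":0,"az":0,"jaw":1},{"tx":0,"ty":0,"tz":0,"ax":0,"ay":0,"az":0,"jaw":1}]'
```

```text
time_s: 36.67
eef_pos: [526.3, -179.4, 43.6]
ee_rot: [-0.0, 0.707, 0.707, -0.0]
force: [-0.1, -0.4, -3.9]
grip_width: 0.142
grip_force: 79.2
time_s: 37.17
eef_pos: [526.4, -179.4, 36.7]
ee_rot: [-0.0, 0.707, 0.707, -0.0]
force: [0.4, -0.8, -3.5]
grip_width: 0.143
grip_force: 79.2
```

```bash
python3 -m jog '[{"tx":0,"ty":0,"tz":1,"ax":0,"ay":0,"az":0,"jaw":1},{"tx":0,"ty":0,"tz":0.8,"ax":0,"ay":0,"az":0,"jaw":1},{"tx":0,"ty":0,"tz":0,"ax":0,"ay":0,"az":0,"jaw":1}]'
```

```text
time_s: 37.55
eef_pos: [526.4, -179.4, 35.0]
ee_rot: [-0.0, 0.707, 0.707, -0.0]
force: [0.9, -0.7, -4.1]
grip_width: 0.142
grip_force: 79.2
```

```bash
python3 -m jog '[{"tx":0,"ty":0,"tz":0.8,"ax":0,"ay":0,"az":0,"jaw":1},{"tx":0,"ty":0,"tz":0,"ax":0,"ay":0,"az":0,"jaw":1}]'
```

```text
time_s: 37.8
eef_pos: [526.5, -179.5, 34.4]
ee_rot: [0.0, 0.707, 0.707, 0.0]
force: [0.1, 0.3, -1.0]
grip_width: 0.14
grip_force: 79.5
```

```bash
python3 -m jog '[{"tx":0,"ty":0,"tz":0,"ax":0,"ay":0,"az":0,"jaw":0.3},{"tx":0,"ty":0,"tz":0,"ax":0,"ay":0,"az":0,"jaw":0.3},{"tx":0,"ty":0,"tz":0,"ax":0,"ay":0,"az":0,"jaw":0.3},{"tx":0,"ty":0,"tz":-20,"ax":0,"ay":0,"az":0,"jaw":0.3},{"tx":0,"ty":0,"tz":-40,"ax":0,"ay":0,"az":0,"jaw":0.2}]'
python3 -m jog '[{"tx":-30,"ty":0,"tz":-45,"ax":0,"ay":0,"az":0,"jaw":0.2},{"tx":-30,"ty":0,"tz":-30,"ax":0,"ay":0,"az":0,"jaw":0},{"tx":0,"ty":0,"tz":0,"ax":0,"ay":0,"az":0,"jaw":0},{"tx":0,"ty":0,"tz":0,"ax":0,"ay":0,"az":0,"jaw":0}]'
python3 - <<'E'
from bar import *
np.set_printoptions(precision=2,suppress=True)
c=cap("wrist"); P=cloud(c); z=P[...,2]; save(c,"w7.png")
m=(abs(z-30)<3.5)&(abs(P[...,0]-527)<60)&(abs(P[...,1]+180)<70); Q=P[m]
A=np.c_[Q[:,:2]-[527,-180],np.ones(len(Q))]; print("plate z, slopes",np.linalg.lstsq(A,Q[:,2],rcond=None)[0],cv2.minAreaRect(Q[:,:2].astype(np.float32)))
m=(abs(z-41)<30)&(z>45)&(abs(P[...,0]-527)<25)&(abs(P[...,1]+180)<25); print("lug",P[m].mean(0))
E
```

```text
time_s: 38.42
eef_pos: [525.7, -179.1, 93.9]
ee_rot: [-0.001, 0.707, 0.707, -0.0]
force: [0.5, 0.1, -0.3]
grip_width: 0.398
grip_force: 0.0
time_s: 38.92
eef_pos: [526.0, -238.7, 168.2]
ee_rot: [-0.001, 0.707, 0.707, -0.0]
force: [-0.8, -0.2, -0.0]
grip_width: 0.5
grip_force: 0.0
plate z, slopes [ 0.    0.   29.98] ((527.5343627929688, -179.83154296875), (112.03775024414062, 84.16783142089844), 89.88884735107422)
lug [ 527.54 -179.05   51.41]
```

View pics/w7.png

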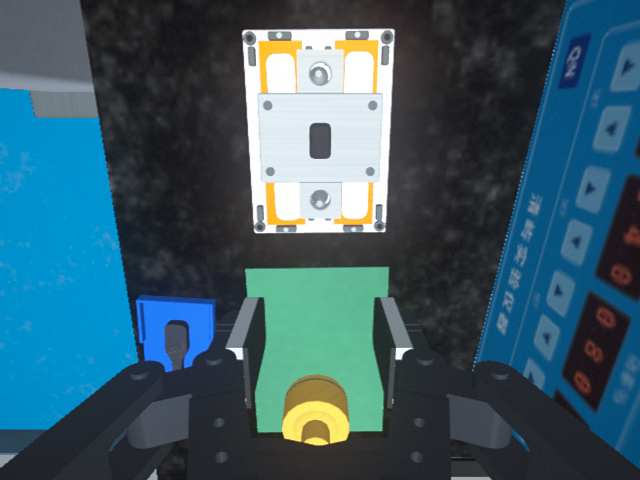

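The plate sits level (top 30.0 mm) over both pins at (320,73) and (320,199). Now the weight.

```bash
python3 -m jog '[{"tx":-36,"ty":-1,"tz":0,"ax":0,"ay":0,"az":0,"jaw":0},{"tx":-48,"ty":-1,"tz":5,"ax":0,"ay":0,"az":0,"jaw":0},{"tx":-48,"ty":-1,"tz":15,"ax":0,"ay":0,"az":0,"jaw":0},{"tx":-47,"ty":0,"tz":20,"ax":0,"ay":0,"az":0,"jaw":0},{"tx":0,"ty":0,"tz":20,"ax":0,"ay":0,"az":0,"jaw":0}]'
python3 -m jog '[{"tx":0,"ty":0,"tz":25,"ax":0,"ay":0,"az":0,"jaw":0},{"tx":0,"ty":0,"tz":25,"ax":0,"ay":0,"az":0,"jaw":0},{"tx":0,"ty":0,"tz":0,"ax":0,"ay":0,"az":0,"jaw":0},{"tx":0,"ty":0,"tz":0,"ax":0,"ay":0,"az":0,"jaw":0}]'
```

```text
time_s: 39.6
eef_pos: [522.3, -420.2, 106.6]
ee_rot: [-0.001, 0.708, 0.706, -0.0]
force: [0.0, 0.8, -0.2]
grip_width: 0.5
grip_force: 0.0
time_s: 40.1
eef_pos: [523.6, -418.2, 59.9]
ee_rot: [0.0, 0.707, 0.707, -0.0]
force: [0.4, -0.1, 1.5]
grip_width: 0.503
grip_force: 0.0
```

```bash
python3 -m jog '[{"tx":0,"ty":-0.5,"tz":12,"ax":0,"ay":0,"az":0,"jaw":0},{"tx":0,"ty":0,"tz":8.5,"ax":0,"ay":0,"az":0,"jaw":0},{"tx":0,"ty":0,"tz":0,"ax":0,"ay":0,"az":0,"jaw":0.3},{"tx":0,"ty":0,"tz":0,"ax":0,"ay":0,"az":0,"jaw":1},{"tx":0,"ty":0,"tz":0,"ax":0,"ay":0,"az":0,"jaw":1}]' 70
python3 -m jog '[{"tx":0,"ty":0,"tz":0,"ax":0,"ay":0,"az":0,"jaw":1},{"tx":0,"ty":0,"tz":0,"ax":0,"ay":0,"az":0,"jaw":1},{"tx":0,"ty":0,"tz":-10,"ax":0,"ay":0,"az":0,"jaw":1},{"tx":0,"ty":0,"tz":-30,"ax":0,"ay":0,"az":0,"jaw":1},{"tx":0,"ty":0,"tz":-40,"ax":0,"ay":0,"az":0,"jaw":1}]'
```

```text
time_s: 40.72
eef_pos: [522.7, -418.5, 38.9]
ee_rot: [0.0, 0.707, 0.707, -0.0]
force: [-0.3, 0.3, 0.2]
grip_width: 0.252
grip_force: 68.8
time_s: 41.35
eef_pos: [522.0, -417.7, 118.1]
ee_rot: [-0.002, 0.707, 0.707, 0.0]
force: [-0.9, -0.1, -6.4]
grip_width: 0.253
grip_force: 69.6
```

```bash
python3 -m jog '[{"tx":36,"ty":1,"tz":0,"ax":0,"ay":0,"az":0,"jaw":1},{"tx":50,"ty":1,"tz":0,"ax":0,"ay":0,"az":0,"jaw":1},{"tx":50,"ty":1,"tz":0,"ax":0,"ay":0,"az":0,"jaw":1},{"tx":50,"ty":1,"tz":0,"ax":0,"ay":0,"az":0,"jaw":1},{"tx":36,"ty":0.5,"tz":0,"ax":0,"ay":0,"az":0,"jaw":1}]'
python3 -m jog '[{"tx":16,"ty":0,"tz":0,"ax":0,"ay":0,"az":0,"jaw":1},{"tx":0,"ty":0,"tz":10,"ax":0,"ay":0,"az":0,"jaw":1},{"tx":0,"ty":0,"tz":10,"ax":0,"ay":0,"az":0,"jaw":1},{"tx":0,"ty":0,"tz":0,"ax":0,"ay":0,"az":0,"jaw":1},{"tx":0,"ty":0,"tz":0,"ax":0,"ay":0,"az":0,"jaw":1}]'
```

```text
time_s: 41.98
eef_pos: [526.9, -194.0, 118.5]
ee_rot: [-0.001, 0.707, 0.707, -0.0]
force: [-0.5, -0.5, -7.7]
grip_width: 0.251
grip_force: 69.7
time_s: 42.6
eef_pos: [527.5, -181.1, 98.7]
ee_rot: [0.0, 0.708, 0.706, -0.0]
force: [-0.1, -0.6, -7.3]
grip_width: 0.248
grip_force: 69.6
```

Underside at about 62; lower over the lug toward TCP z ≈ 67.

```bash
python3 -m jog '[{"tx":1,"ty":0,"tz":7,"ax":0,"ay":0,"az":0,"jaw":1},{"tx":0,"ty":0,"tz":7,"ax":0,"ay":0,"az":0,"jaw":1},{"tx":0,"ty":0,"tz":0,"ax":0,"ay":0,"az":0,"jaw":1}]'
python3 -m jog '[{"tx":0,"ty":0,"tz":7,"ax":0,"ay":0,"az":0,"jaw":1},{"tx":0,"ty":0,"tz":5,"ax":0,"ay":0,"az":0,"jaw":1},{"tx":0,"ty":0,"tz":2.5,"ax":0,"ay":0,"az":0,"jaw":1},{"tx":0,"ty":0,"tz":0,"ax":0,"ay":0,"az":0,"jaw":1},{"tx":0,"ty":0,"tz":0,"ax":0,"ay":0,"az":0,"jaw":1}]'
```

```text
time_s: 42.98
eef_pos: [527.1, -179.2, 84.0]
ee_rot: [-0.001, 0.707, 0.707, -0.0]
force: [-0.4, 0.6, -8.0]
grip_width: 0.254
grip_force: 69.6
time_s: 43.6
eef_pos: [527.6, -179.5, 70.4]
ee_rot: [0.0, 0.707, 0.707, 0.0]
force: [0.0, 0.2, -8.9]
grip_width: 0.252
grip_force: 69.7
```

```bash
python3 -m jog '[{"tx":0,"ty":0,"tz":1.5,"ax":0,"ay":0,"az":0,"jaw":1},{"tx":0,"ty":0,"tz":1,"ax":0,"ay":0,"az":0,"jaw":1},{"tx":0,"ty":0,"tz":0,"ax":0,"ay":0,"az":0,"jaw":1},{"tx":0,"ty":0,"tz":0,"ax":0,"ay":0,"az":0,"jaw":1}]'
python3 -m jog '[{"tx":0,"ty":0,"tz":0.8,"ax":0,"ay":0,"az":0,"jaw":1},{"tx":0,"ty":0,"tz":0,"ax":0,"ay":0,"az":0,"jaw":1}]'
```

```text
time_s: 44.1
eef_pos: [527.5, -179.5, 67.8]
ee_rot: [0.0, 0.707, 0.707, -0.0]
force: [-0.6, 0.3, -7.0]
grip_width: 0.248
grip_force: 69.7
time_s: 44.35
eef_pos: [527.5, -179.5, 67.0]
ee_rot: [0.0, 0.707, 0.707, -0.0]
force: [0.1, -1.0, -7.6]
grip_width: 0.25
grip_force: 69.8
```

```bash
python3 -m jog '[{"tx":0,"ty":0,"tz":0.6,"ax":0,"ay":0,"az":0,"jaw":1},{"tx":0,"ty":0,"tz":0,"ax":0,"ay":0,"az":0,"jaw":1}]'
```

```text
time_s: 44.6
eef_pos: [527.5, -179.5, 66.9]
ee_rot: [0.0, 0.707, 0.707, 0.0]
force: [-3.0, -0.1, 0.1]
grip_width: 0.255
grip_force: 70.6
```

Seated (weight taken up). Release, retreat, check.

```bash
python3 -m jog '[{"tx":0,"ty":0,"tz":0,"ax":0,"ay":0,"az":0,"jaw":0},{"tx":0,"ty":0,"tz":0,"ax":0,"ay":0,"az":0,"jaw":0},{"tx":0,"ty":0,"tz":0,"ax":0,"ay":0,"az":0,"jaw":0},{"tx":0,"ty":0,"tz":0,"ax":0,"ay":0,"az":0,"jaw":0},{"tx":0,"ty":0,"tz":-30,"ax":0,"ay":0,"az":0,"jaw":0}]'
python3 -m jog '[{"tx":0,"ty":0,"tz":-45,"ax":0,"ay":0,"az":0,"jaw":0},{"tx":-30,"ty":-10,"tz":-40,"ax":0,"ay":0,"az":0,"jaw":0},{"tx":-50,"ty":-20,"tz":-20,"ax":0,"ay":0,"az":0,"jaw":0},{"tx":-20,"ty":-20,"tz":0,"ax":0,"ay":0,"az":0,"jaw":0},{"tx":0,"ty":0,"tz":0,"ax":0,"ay":0,"az":0,"jaw":0}]'
python3 -m jog '[{"tx":0,"ty":0,"tz":0,"ax":0,"ay":0,"az":0,"jaw":0},{"tx":0,"ty":0,"tz":0,"ax":0,"ay":0,"az":0,"jaw":0}]'
python3 - <<'E'
from bar import *
np.set_printoptions(precision=2,suppress=True)
c=cap("wrist"); P=cloud(c); z=P[...,2]; save(c,"w8.png"); im=c["color"].astype(int)
near=(abs(P[...,0]-527)<60)&(abs(P[...,1]+180)<75)
for n,h,t in (("plate",30,2.5),("wt",66,2.5),("knob",87,2.5)):
    Q=P[near&(abs(z-h)<t)]; print(n,len(Q),np.linalg.lstsq(np.c_[Q[:,:2]-[527,-180],np.ones(len(Q))],Q[:,2],rcond=None)[0],cv2.minEnclosingCircle(Q[:,:2].astype(np.float32)))
m=(im.max(2)<110)&(abs(P[...,0]-399)<26)&(abs(P[...,1]+386)<62)&(z<16); Q=P[m]; print("black",len(Q),Q.min(0),Q.max(0),np.median(Q[:,2]))
t=cap("top"); T=cloud(t); m=(t["color"].max(2)<110)&(abs(T[...,0]-399)<26)&(abs(T[...,1]+386)<66); Q=T[m]
for y in (-440,-420,-400,-380,-360,-340): q=Q[abs(Q[:,1]-y)<10]; print(y,len(q),np.median(q[:,2]) if len(q) else 0)
E
```

```text
time_s: 45.22
eef_pos: [526.5, -178.9, 95.0]
ee_rot: [-0.002, 0.708, 0.707, -0.001]
force: [0.7, 0.0, 0.5]
grip_width: 0.499
grip_force: 0.0
time_s: 45.85
eef_pos: [476.5, -280.5, 201.4]
ee_rot: [0.0, 0.708, 0.706, -0.0]
force: [-0.4, -0.2, -0.3]
grip_width: 0.498
grip_force: 0.0
time_s: 46.1
eef_pos: [477.9, -278.5, 201.2]
ee_rot: [-0.0, 0.707, 0.707, 0.0]
force: [0.2, -0.4, -0.6]
grip_width: 0.503
grip_force: 0.0
plate 5626 [ 0.    0.   29.97] ((527.269775390625, -181.651611328125), 55.838905334472656)
wt 5003 [-0.   -0.   66.26] ((528.5136108398438, -179.09335327148438), 28.917076110839844)
knob 1296 [ 0.    0.   86.86] ((528.3016967773438, -179.16444396972656), 11.92177963256836)
black 767 [ 394.75 -378.05    4.42] [ 413.25 -332.63   13.29] 10.891081575652663
-440 67 11.004315352894537
-420 72 11.03764172780734
-400 27 10.428983218687563
-380 29 11.286420909581238
-360 69 10.561829738880988
-340 66 11.161479567407696
```

View pics/w8.png

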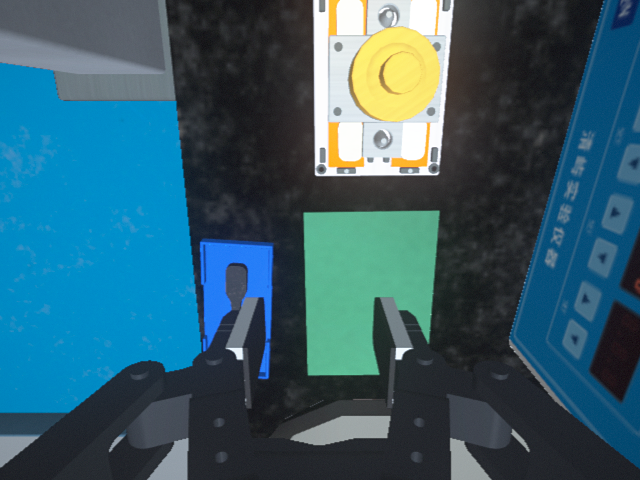

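The plate is level on both bars, the weight sits flat over the lug at (395,73), the black bar lies flat (top at 11 mm) in the tray, and the mat is empty.

```bash
python3 -c "
from rig import finish_job
print(finish_job())"
```

```text
the job is handed in; nothing more can be done
None
```

The job is done and handed in at about 46 s: black bar flat in the blue tray, white bar flat in the freed lane, cream bar left curing in its lane, plate level over both pins, weight standing over the lug, marker and caliper not touched.

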